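# Turn the pipette carousel and hang up the charged pipette

## Task

Turn the pipette carousel until its one empty fork faces the red front mark on its foot. Then lift the blue-ringed pipette out of its charging stand and hang it in that fork: bring it in upright from the front, lower it gently until you feel the fork take its weight, and only then let go. Never force it against the carousel, and leave everything else on the bench where it stands.

Things in the scene. Friction and masses are not known exactly. Their poses are not given: they have to be found in the camera images.
- carousel: Fixed grey foot of a pipette carousel, disc 240 mm wide, 16 mm thick. Origin: centre of its underside, on the vertical axis. Its -x points to its front, marked by a red arrow on the foot. Its head, on a post, is clamped at a height that differs each time and IS NOT MEASURED: the forks' upper faces lie s above the bench, s anywhere from 200 to 230 mm: find the seat by feel.
- rotor (a joint): Angle of the carousel's head (knob, six forks, five hung pipettes, turning together about the vertical axis), rad, growing anticlockwise seen from above, no stops. At 0, or 2 pi, the empty fork points to the foot's -x (the front mark); at q it points along that direction turned by q about z. Starts between 0.9 and 5.4. Friction of 0.15 N m holds it wherever it is left.
- knob_mid (a point): On the carousel's axis, 287.5 mm above the bench: middle of the round black turning knob if s were 215 mm; the true knob is up to 15 mm higher or lower (not measured). Knob 36 mm in diameter, 45 mm tall (s+50 to s+95 mm), on a 16 mm stem; below it a white hub 68 mm wide reaches s+20 mm.
- front_place (a point): Fixed point 100 mm in front of the axis, over the red mark, 215 mm above the bench: where the empty fork's slot centre comes when it faces the front, if s were 215 mm; the true fork is up to 15 mm higher or lower. A ring hung there rests on the fork between its closed end and the upturned ends. The forks are thin plastic, giving 1 mm at 4.5 N: never load them over 20 N.
- fork_root (a point): On the carousel's axis at the same nominal height; here the shape of each of the six forks (60 degrees apart, white, 8 mm thick, upper face at s): two arms with a 27 mm slot between, closed end 86 mm from the axis, slot centre 100 mm; a blue end, 117 to 123 mm out, stands 6 mm above s on each arm; the mouth flares out to 138 mm. Five hold pipettes like the loose one, fixed there.
- pipette_mid (a point): Half-way up the loose white pipette (blue ring and button), on its axis, z up along it; 238 mm long, round, about 140 g. From this point: ring 40 mm wide, underside +46, top +52 mm (it hangs by this underside); head to grip, 30 mm wide, +52 to +102; plunger 18 mm wide to +119; below the ring a body 24 mm wide down to a flat shoulder at -44; barrel 14 mm wide, to -119.
- dock: Fixed charging stand of that pipette, white and grey. Origin: on the bench, on the axis of its grey sleeve. Foot 100 x 90 mm; sleeve 36 mm wide, bore 18 mm, rim 86 mm above the bench; a white block 65 mm high stands 35 to 53 mm behind (+x). The barrel stands in the bore, the shoulder on the rim, the lower end 11 mm above the bench; lift it straight up 80 mm to clear.
- tip_box: Bystander: loose blue box of pipette tips, 122 x 84 mm, 58 mm high. Origin: centre of its underside.
- reagent_bottle: Bystander: loose amber bottle, 68 mm in diameter, 150 mm high. Origin: centre of its underside.
- beaker: Bystander: loose glass beaker, 70 mm in diameter, 85 mm high. Origin: centre of its underside.
- wash_bottle: Bystander: loose white wash bottle with a red spout, 56 mm in diameter, 165 mm high. Origin: centre of its underside.

How it is judged:
By the outcome, as a careful person would: the job done as asked, in the order asked, and still so for the second after the job is handed in, with the robot touching nothing.
It also fails if it takes over 70 s, if anything falls off the work surface, if the arm or the gripper's body presses on something with over 40 N, if the wrist force passes 120 N, or if a joint passes its speed limit or range.

## Robot

A 6-joint arm with a two-finger parallel gripper is mounted at the origin on the work surface. World frame = base frame: x ahead of the robot, y to its left, z up, the work surface at z = 0. Lengths are in m, angles in degrees, forces in N, time in s.
With the tool pointing down it reaches from about 0.325 to 0.875 m from the base axis. Payload 4.4 kg.
Tool frame: the origin (TCP) lies between the finger pads; the fingertips stand 17 mm ahead of it and the grasp point (between the pads) lies 2 mm behind it (r.finger_overhang is the distance from the TCP to the fingertips, in m); y points along the fingers, x is the direction in which the jaws open and shut, and the axes are right-handed (so a half turn about y gives the same grasp; the last joint's range is limited). The gripper opens to 85 mm and grips with 20 to 120 N. Pads are 22 mm wide; open, the fingers measure 114 mm over their backs; the gripper's body (76 mm by 85 mm) begins 54 mm behind the grasp point. The pads swing forward as they close: fully open they stand 13 mm farther back than shut.
Start: joints at [-73.654, 11.837, 88.321, -0, 79.842, -8.623], TCP at [0.243, -0.521, 0.213] pointing down, gripper open.
Joint ranges: [-156.59, 156.59], [-49.26, 127.26], [12.9, 141.05], [-63.56, 243.56], [4.71, 150.69], [-161.64, 161.64]. Speed limits (degrees/s): [159.86, 159.86, 180, 180, 180, 180].

## Interface

Orientations are given as a 3x3 rotation matrix whose columns are the frame's x, y, z axes.
In Python, from bench import sense, snapshot, calibration, job_done, r gives the robot as it stands. The module is installed in compiled form; this text tells all that it offers.
- The arm moves only by the shell command python3 -m jog 'ROWS' [FORCE]. ROWS is JSON, a list of rows, each a list of 5 numbers: the shift along the tool's x, y, z in mm, then the turn about the tool's y in rad, then the closure, from -1 (fully open) to 1 (shut), so that 0 is half open. In form: [[dx, dy, dz, roll, fingers], ...]. A call has 1 to 20 rows; each row is the pose to reach, as a shift and turn from the pose commanded when the call began, along the tool's axes at that moment; what a row does not reach only later rows make up. A row lasts 1/8 s, in which the tool goes at most 62.5 mm and 10.7 degrees, less where a joint would pass 70% of its speed; a pose out of reach is approached as far as the arm can. A call with a gripper value outside its range is refused whole. The fingers move at their own pace and stop on an object; FORCE is the grip in N (left out, the last holds). Time passes only in rows, so rows that repeat a pose let the fingers close. It gives the time, the measured TCP pose, the force and the opening at its end, in the units of the state.
- sense(): the state, without advancing time (a new reading comes with each control period).
- snapshot(name): name is "side" or "top"; returns (picture, depth): 480x640x3 uint8, blue, green, red; 480x640 float32, m along the optical axis (not along the pixel's ray), 0 where there is no reading.
- calibration(name): a dict with "intrinsics" (3x3 intrinsics, pixels), "distortion" ([k1, k2, p1, p2, k3] as OpenCV has them; the pictures are not rectified), "R" (3x3) and "t" (3): a world point X has camera coordinates R X + t. Camera axes: x right, y down, z forward; pixel columns grow to the right and rows downward; lengths in m; the calibration is good to about 2 mm. A picture is of the moment at which its call begins. calibration takes no time and is no camera call.
- job_done(): hands the job in, once; it reports no verdict.
The state is a dict: "t": time; "joint_pos": joint angles; "joint_vel": joint speeds; "joint_efforts": joint torques, N m; "ee_pos": TCP position; "eef_rot": TCP orientation; "ft_force": force on the tool from outside, world axes, zero at the start; "wrist_torque": the same for the moment, N m; "grip_width": opening from 0.0 (shut) to 1.0 (fully open).
Only numpy, scipy, OpenCV 4.12 (cv2) and the standard library are available. Lean on these libraries where they do the work, as an engineer would, in place of code of your own. Each camera call takes 0.05 s, during which the arm holds its last target.

## Working session

There is one attempt and no reset: what is moved stays moved. The work goes in short steps, Python scripts to look and compute and a shell command to move; the robot and the scene stay as the last step left them, time stands still between calls to the robot, and variables do not carry over. Pictures are saved under pics/ and viewed, and the job is handed in when it is done.

```bash
mkdir -p pics; ls; python3 - <<'E'
from bench import sense, snapshot, calibration, r
import cv2,numpy as np
s=sense()
for k,v in s.items(): print(k,np.round(v,4).tolist())
for n in("side","top"):
    p,d=snapshot(n); cv2.imwrite(f"pics/{n}0.png",p); np.save(f"pics/{n}0.npy",d)
    c=calibration(n); print(n,{k:np.round(v,4).tolist() for k,v in c.items()})
E
```

```text
pics
t 0.0
joint_pos [-73.6536, 11.8855, 88.4067, -0.0013, 79.8404, -8.6248]
joint_vel [0.0189, 0.0111, 0.11, -0.0508, 0.0151, 0.0075]
joint_efforts [0.0005, -38.3031, -29.1596, -0.0003, 0.0105, 0.0]
ee_pos [0.2425, -0.5205, 0.2116]
eef_rot [[0.4222, -0.0007, 0.9065], [-0.9065, 0.0022, 0.4222], [-0.0023, -1.0, 0.0003]]
ft_force [0.7851, 0.2536, -0.4904]
wrist_torque [-0.0324, -0.0318, -0.0519]
grip_width 1.0016
side {'intrinsics': [[436.7359, 0.0, 319.3219], [0.0, 436.7359, 240.8673], [0.0, 0.0, 1.0]], 'distortion': [-0.0993, 0.0, 0.0, 0.0, 0.0], 'R': [[-0.9928, -0.1191, 0.0102], [-0.0932, 0.7182, -0.6895], [0.0748, -0.6856, -0.7242]], 't': [0.533, 0.2022, 1.0076]}
top {'intrinsics': [[490.6741, 0.0, 310.713], [0.0, 490.6741, 236.0039], [0.0, 0.0, 1.0]], 'distortion': [-0.027, 0.0, 0.0, 0.0, 0.0], 'R': [[0.0006, -1.0, -0.0018], [-0.9893, -0.0003, -0.1461], [0.1461, 0.0019, -0.9893]], 't': [-0.0027, 0.5521, 1.1066]}
```

View pictures.

View pics/side0.png

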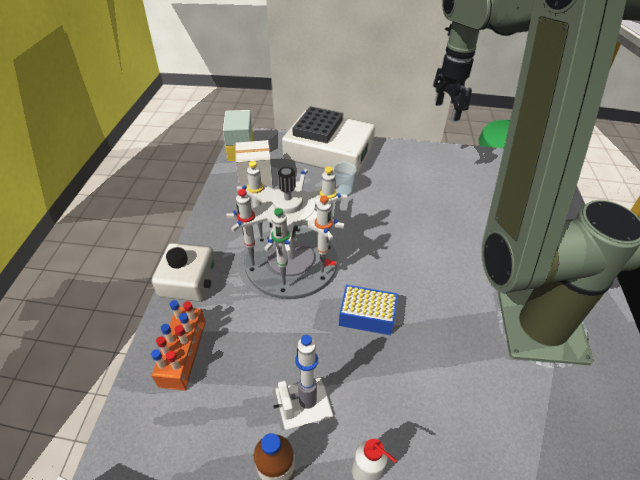

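View pics/top0.png

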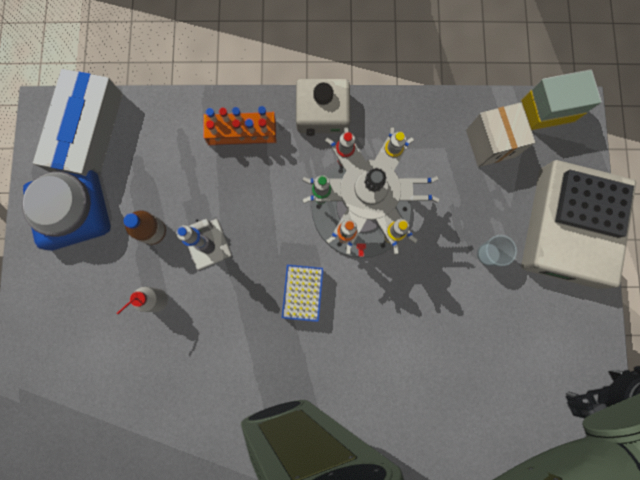

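```bash
cat > h.py <<'E'
import numpy as np,cv2
from bench import calibration
def ray(n,u,v):
    c=calibration(n);K=np.array(c["intrinsics"]);D=np.array(c["distortion"]);R=np.array(c["R"]);t=np.array(c["t"])
    p=cv2.undistortPoints(np.array([[[u,v]]],float),K,D)[0,0]
    return -R.T@t, R.T@np.array([p[0],p[1],1.])
def onplane(n,u,v,z):
    o,d=ray(n,u,v); return o+d*(z-o[2])/d[2]
def atdepth(n,u,v,dep):
    o,d=ray(n,u,v); return o+d*dep
def proj(n,X):
    c=calibration(n)
    R=np.array(c["R"]);rv=cv2.Rodrigues(R)[0]
    return cv2.projectPoints(np.array([X],float),rv,np.array(c["t"]),np.array(c["intrinsics"]),np.array(c["distortion"]))[0][0,0]
def cloud(n,d):
    c=calibration(n);K=np.array(c["intrinsics"]);D=np.array(c["distortion"]);R=np.array(c["R"]);t=np.array(c["t"])
    vv,uu=np.mgrid[0:480,0:640]
    p=cv2.undistortPoints(np.stack([uu,vv],-1).reshape(-1,1,2).astype(float),K,D).reshape(480,640,2)
    X=np.dstack([p,np.ones((480,640))])*d[...,None]
    return (X-t)@R
def tri(a,b):
    (o1,d1),(o2,d2)=a,b
    A=np.stack([d1,-d2],1);s=np.linalg.lstsq(A,o2-o1,rcond=None)[0]
    p,q=o1+d1*s[0],o2+d2*s[1];return (p+q)/2,np.linalg.norm(p-q)
E
python3 - <<'E'
from h import *
t=cv2.imread("pics/top0.png");s=cv2.imread("pics/side0.png")
a=cv2.resize(t[110:270,290:450],None,fx=4,fy=4,interpolation=cv2.INTER_CUBIC)[:600]
cv2.imwrite("pics/ta.png",a)
cv2.imwrite("pics/tb.png",cv2.resize(t[200:350,100:260],None,fx=4,fy=4,interpolation=cv2.INTER_CUBIC))
cv2.imwrite("pics/sa.png",cv2.resize(s[150:300,220:380],None,fx=4,fy=4,interpolation=cv2.INTER_CUBIC))
cv2.imwrite("pics/sb.png",cv2.resize(s[325:475,240:400],None,fx=4,fy=4,interpolation=cv2.INTER_CUBIC))
E
```

```text
(no output)
```

View pics/ta.png

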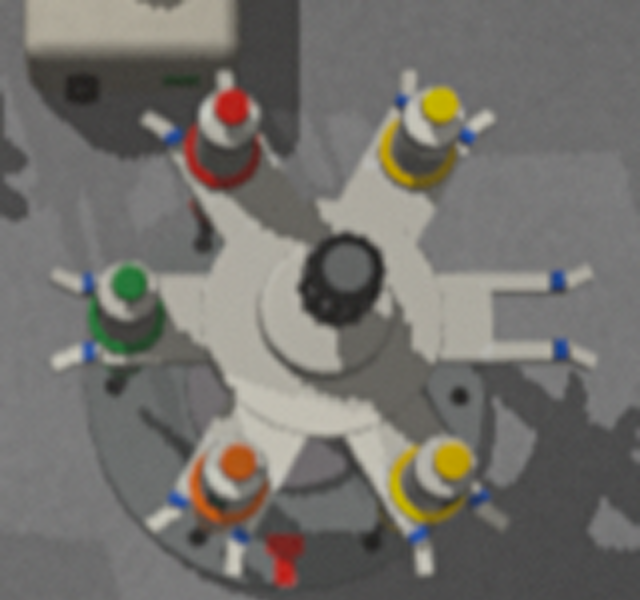

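View pics/tb.png

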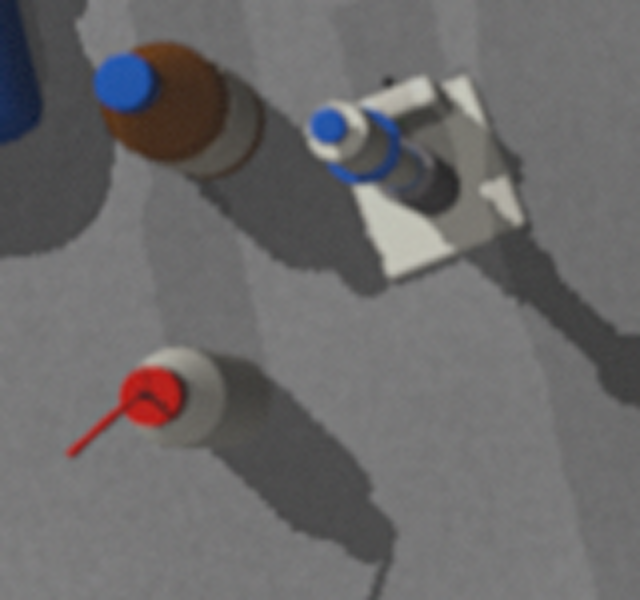

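View pics/sa.png

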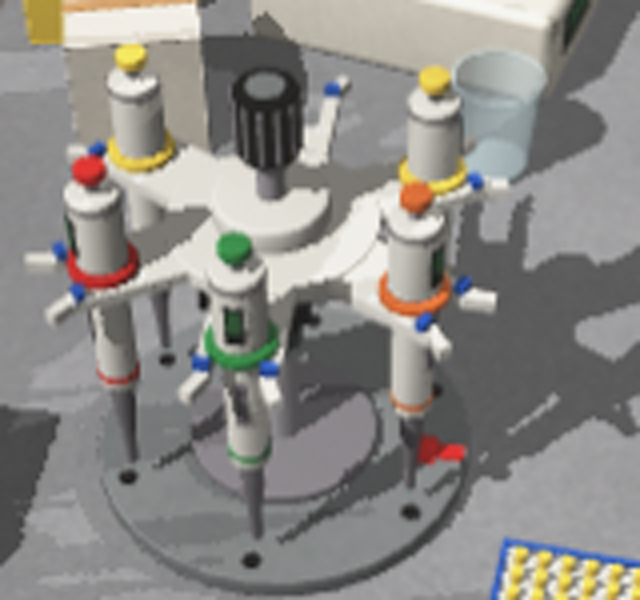

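View pics/sb.png

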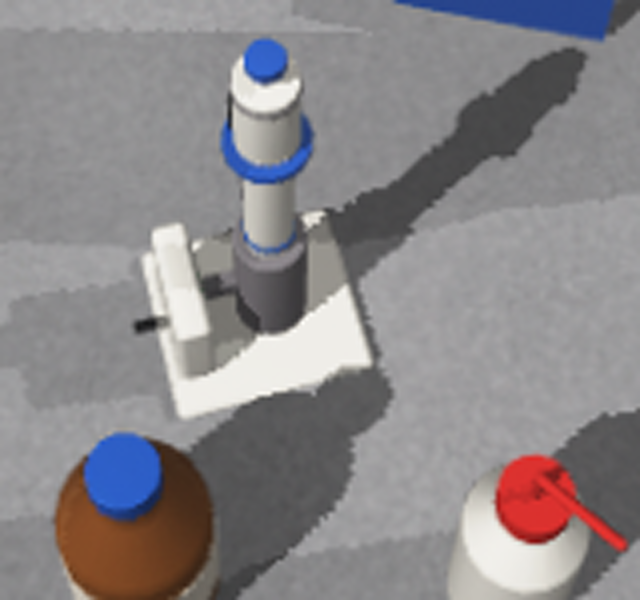

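```bash
python3 - <<'E'
from h import *
t=cv2.imread("pics/top0.png");s=cv2.imread("pics/side0.png")
dt=np.load("pics/top0.npy");ds=np.load("pics/side0.npy")
Ct=cloud("top",dt);Cs=cloud("side",ds)
hsv={"top":cv2.cvtColor(t,cv2.COLOR_BGR2HSV),"side":cv2.cvtColor(s,cv2.COLOR_BGR2HSV)}
C={"top":Ct,"side":Cs}
def blobs(n,lo,hi,roi,mn=4):
    h=hsv[n];m=cv2.inRange(h,np.array(lo),np.array(hi));z=np.zeros_like(m);x0,y0,x1,y1=roi;z[y0:y1,x0:x1]=m[y0:y1,x0:x1]
    k,l,st,ce=cv2.connectedComponentsWithStats(z)
    for i in range(1,k):
        if st[i,4]>=mn:
            P=C[n][l==i];P=P[(dt if n=="top" else ds)[l==i]>0]
            print(n,st[i].tolist(),ce[i].round(2).tolist(),"P",np.median(P,0).round(4).tolist() if len(P) else None, "zmax",P[:,2].max().round(3) if len(P) else None)
print("blue carousel");blobs("top",(105,150,60),(130,255,255),(290,110,450,270),3)
print("blue pip");blobs("top",(105,150,60),(130,255,255),(160,210,220,260));blobs("side",(105,150,60),(130,255,255),(280,325,340,390))
print("red mark");blobs("top",(0,150,60),(6,255,255),(340,235,380,260));blobs("side",(0,150,60),(6,255,255),(300,240,350,290))
# knob top
for n,(u,v) in {"top":(376.5,177),"side":(286.5,171)}.items():
    u,v=int(u),int(v);P=C[n][v-1:v+2,u-1:u+2].reshape(-1,3);print("knob",n,P.mean(0).round(4),P[:,2].std().round(4))
# table & foot check
print("foot z",Ct[245,345],Ct[230,330]);print("table",Ct[330,400],Cs[250,400])
m=(Ct[...,2]>0.008)&(Ct[...,2]<0.022);m[:, :300]=0;m[:,430:]=0;m[:160]=0;m[262:]=0
P=Ct[m][:, :2];print(len(P),P.min(0),P.max(0))
# fork surfaces
for (u,v) in [(405,189),(420,180),(420,198),(385,150),(350,240)]:
    print("fork",u,v,Ct[v,u].round(4))
E
```

```text
blue carousel
top [389, 134, 2, 2, 3] [389.67, 134.67] P [0.7377, -0.1658, 0.2078] zmax 0.208
top [332, 143, 3, 3, 7] [333.0, 144.0] P [0.7182, -0.0484, 0.2069] zmax 0.209
top [405, 143, 3, 2, 6] [406.0, 143.5] P [0.7197, -0.1984, 0.2076] zmax 0.21
top [428, 178, 3, 4, 9] [428.89, 179.89] P [0.6424, -0.2432, 0.2072] zmax 0.211
top [312, 180, 1, 3, 3] [312.0, 181.0] P [0.6395, -0.0053, 0.2077] zmax 0.21
top [429, 195, 3, 4, 9] [429.89, 196.89] P [0.6068, -0.2435, 0.2089] zmax 0.21
top [312, 196, 1, 4, 4] [312.0, 197.5] P [0.606, -0.0053, 0.2076] zmax 0.209
top [408, 233, 4, 3, 7] [409.71, 234.0] P [0.5318, -0.2012, 0.2061] zmax 0.209
top [333, 234, 3, 2, 5] [333.8, 234.6] P [0.5298, -0.0491, 0.208] zmax 0.21
top [349, 243, 3, 2, 4] [350.0, 243.5] P [0.5122, -0.0807, 0.2087] zmax 0.21
top [393, 242, 4, 3, 6] [394.5, 243.0] P [0.5134, -0.1695, 0.2077] zmax 0.208
blue pip
top [178, 228, 8, 7, 46] [181.63, 231.11] P [0.5307, 0.2441, 0.2493] zmax 0.254
top [183, 229, 17, 16, 47] [193.43, 237.96] P [0.5227, 0.2355, 0.1835] zmax 0.187
side [301, 335, 11, 10, 84] [305.77, 339.54] P [0.5318, 0.2462, 0.2479] zmax 0.251
side [296, 356, 22, 15, 104] [306.22, 364.94] P [0.5299, 0.258, 0.1812] zmax 0.191
red mark
top [357, 244, 8, 12, 69] [360.61, 248.68] P [0.5269, -0.1213, 0.019] zmax 0.028
side [325, 259, 11, 7, 51] [329.35, 262.22] P [0.5268, -0.1201, 0.0173] zmax 0.021
knob top [ 0.6243 -0.1232  0.2968] 0.0018
knob side [ 0.6262 -0.1242  0.2948] 0.0012
foot z [ 0.53381187 -0.08389015  0.01827098] [ 0.56981446 -0.0483927   0.01886794]
table [ 3.34097660e-01 -2.13034059e-01 -1.74719089e-05] [ 0.34240401 -0.20226188  0.00065128]
2195 [ 0.50761592 -0.2797918 ] [ 0.72875764 -0.00541808]
fork 405 189 [ 0.6251 -0.1946  0.2019]
fork 420 180 [ 0.6445 -0.2263  0.2   ]
fork 420 198 [ 0.6069 -0.2252  0.1995]
fork 385 150 [ 0.7061 -0.155   0.2063]
fork 350 240 [ 0.5192 -0.0808  0.2092]
```

```bash
python3 - <<'E'
from h import *
t=cv2.imread("pics/top0.png");s=cv2.imread("pics/side0.png")
print("knobtop",tri(ray("top",376.6,176.8),ray("side",286.4,171.2)), onplane("top",376.6,176.8,.296),onplane("side",286.4,171.2,.296))
# fork blue ends on z=.206
P=[onplane("top",u,v,.207) for u,v in [(428.9,179.9),(429.9,196.9)]];m=(P[0]+P[1])/2;print("ends",P,m)
print("plunger",tri(ray("top",181.63,231.11),ray("side",305.77,339.54)),onplane("top",181.63,231.11,.249),onplane("side",305.77,339.54,.249))
mk=[onplane("top",360.61,248.68,.0165),onplane("side",329.35,262.22,.0165)]
ax=np.array([.6248,-.1238])
for q in mk: d=q[:2]-ax;print("mark",q,np.degrees(np.arctan2(d[1],d[0])),np.hypot(*d))
d=m[:2]-ax;print("fork ang",np.degrees(np.arctan2(d[1],d[0])))
# ring colour fits: all forks: angles of other blue ends
pts=[(389.67,134.67),(333,144),(406,143.5),(428.9,179.9),(429.9,196.9),(409.7,234),(333.8,234.6),(350,243.5),(394.5,243)]
for p in pts:
    q=onplane("top",*p,.207)[:2]-ax;print(p,np.hypot(*q).round(4),np.degrees(np.arctan2(q[1],q[0])).round(2))
# mark bigger view
a=cv2.resize(t[236:262,340:384],None,fx=14,fy=14,interpolation=cv2.INTER_NEAREST);cv2.imwrite("pics/mk.png",a)
a=cv2.resize(s[165:180,275:300],None,fx=14,fy=14,interpolation=cv2.INTER_NEAREST);cv2.imwrite("pics/kn.png",a)
E
```

```text
knobtop (array([ 0.62544089, -0.12470651,  0.29392962]), np.float64(2.479912289069848e-05)) [ 0.62488793 -0.12442477  0.296     ] [ 0.62487292 -0.12203605  0.296     ]
ends [array([ 0.6428676 , -0.24283339,  0.207     ]), array([ 0.607517  , -0.24359207,  0.207     ])] [ 0.6251923  -0.24321273  0.207     ]
plunger (array([0.53160703, 0.24532019, 0.24583185]), np.float64(0.0007400515410782565)) [0.53073357 0.2444812  0.249     ] [0.53167333 0.24712921 0.249     ]
mark [ 0.52522654 -0.12106316  0.0165    ] 178.42558493892486 0.09961106502157617
mark [ 0.52570089 -0.121333    0.0165    ] 178.57395765919568 0.09912980884896735
fork ang -89.81177040227026
(389.67, 134.67) 0.1212 -20.03
(333, 144) 0.1203 38.82
(406, 143.5) 0.1208 -38.17
(428.9, 179.9) 0.1204 -81.37
(429.9, 196.9) 0.121 -98.21
(409.7, 234) 0.1206 -140.55
(333.8, 234.6) 0.1206 141.54
(350, 243.5) 0.1202 159.11
(394.5, 243) 0.1203 -157.63
```

View pics/mk.png

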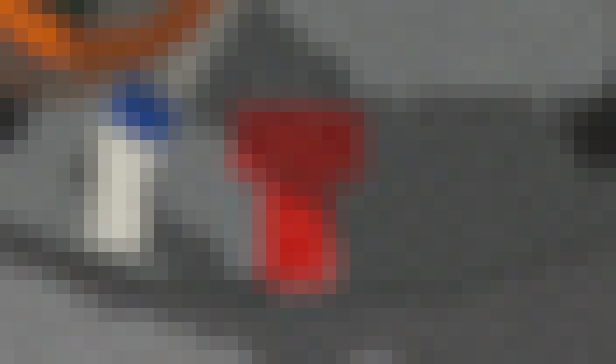

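```bash
python3 - <<'E'
from h import *
from scipy.optimize import least_squares
for n in("top","side"):
    g=cv2.imread(f"pics/{n}0.png");d=np.load(f"pics/{n}0.npy");C=cloud(n,d)
    C[...,2]=cv2.medianBlur(C[...,2].astype(np.float32),3)
    c0=np.array([.625,-.1235]);E=[]
    for a in np.radians(np.arange(0,360,2)):
        prof=[]
        rs=np.arange(.100,.14,.0005)
        for rr in rs:
            u,v=proj(n,[c0[0]+rr*np.cos(a),c0[1]+rr*np.sin(a),.016])
            z=cv2.getRectSubPix(C[...,2].astype(np.float32),(1,1),(float(u),float(v)))[0,0];prof.append(z)
        prof=np.array(prof)
        if (np.abs(prof[:20]-.0165)<.006).all() and (np.abs(prof[-16:])<.006).all():
            k=np.where(prof<.008)[0][0];E.append([c0[0]+rs[k]*np.cos(a),c0[1]+rs[k]*np.sin(a)])
    E=np.array(E)
    f=least_squares(lambda p:np.hypot(*(E-p[:2]).T)-p[2],[*c0,.12],loss="soft_l1",f_scale=.001)
    c=f.x
    f2=least_squares(lambda p:np.hypot(*(E-p).T)-.12,c0,loss="soft_l1",f_scale=.001).x
    q=onplane(n,*((360.61,248.68) if n=="top" else (329.35,262.22)),.0165)[:2]
    for cc in(c[:2],f2): print(n,len(E),cc,c[2],np.degrees(np.arctan2(*(q-cc)[::-1])))
E
```

```text
Traceback (most recent call last):
  File "h.py", line 12, in proj
    c=calibration(n)
ValueError: time passes only in moves, steps and waits
```

```bash
python3 - <<'E'
from bench import calibration,sense
import pickle
try: print(sense()["t"])
except Exception as e: print(e)
pickle.dump({n:calibration(n) for n in("top","side")},open("cal.pkl","wb"))
E
sed -i 's/^from bench import calibration/import pickle\n_c=pickle.load(open("cal.pkl","rb"))\ndef calibration(n): return _c[n]/' h.py
cat > foot.py <<'E'
from h import *
from scipy.optimize import least_squares
for n in("top","side"):
    d=np.load(f"pics/{n}0.npy");C=cloud(n,d)
    Z=cv2.medianBlur(C[...,2].astype(np.float32),3)
    c0=np.array([.625,-.1235]);E=[]
    for a in np.radians(np.arange(0,360,2)):
        prof=[]
        rs=np.arange(.100,.14,.0005)
        for rr in rs:
            u,v=proj(n,[c0[0]+rr*np.cos(a),c0[1]+rr*np.sin(a),.016])
            prof.append(cv2.getRectSubPix(Z,(1,1),(float(u),float(v)))[0,0])
        prof=np.array(prof)
        if (np.abs(prof[:20]-.0165)<.006).all() and (np.abs(prof[-16:])<.006).all():
            k=np.where(prof<.008)[0][0];E.append([c0[0]+rs[k]*np.cos(a),c0[1]+rs[k]*np.sin(a)])
    E=np.array(E)
    c=least_squares(lambda p:np.hypot(*(E-p[:2]).T)-p[2],[*c0,.12],loss="soft_l1",f_scale=.001).x
    f2=least_squares(lambda p:np.hypot(*(E-p).T)-.12,c0,loss="soft_l1",f_scale=.001).x
    q=onplane(n,*((360.61,248.68) if n=="top" else (329.35,262.22)),.0165)[:2]
    for cc in(c[:2],f2): print(n,len(E),cc,c[2],np.degrees(np.arctan2(*(q-cc)[::-1])))
E
python3 foot.py
```

```text
0.1
top 66 [ 0.62500091 -0.1231122 ] 0.11992175020493868 178.82349452508677
top 66 [ 0.62508212 -0.12313013] 0.11992175020493868 178.8141679608362
side 93 [ 0.62574066 -0.11857755] 0.11956288657433227 -178.4222674042781
side 93 [ 0.62594737 -0.11909321] 0.11956288657433227 -178.72006070819748
```

```bash
python3 - <<'E'
from h import *
g=cv2.imread("pics/top0.png");gr=cv2.cvtColor(g,cv2.COLOR_BGR2GRAY)
for (x,y) in [(460,397),(372,540),(199,537),(117,383),(203,240)]:
    u,v=x/4+290,y/4+110
    u0,v0=int(round(u)),int(round(v));w=gr[v0-4:v0+5,u0-4:u0+5].astype(float);W=np.clip(60-w,0,None)
    yy,xx=np.mgrid[-4:5,-4:5];uu,vv=u0+(W*xx).sum()/W.sum(),v0+(W*yy).sum()/W.sum()
    for c in [(.6250,-.1231),(.6248,-.1238)]:
        q=onplane("top",uu,vv,.016)[:2]-c;print((round(uu,1),round(vv,1)),np.hypot(*q).round(4),np.degrees(np.arctan2(q[1],q[0])).round(2),end=" | ")
    print()
g=cv2.imread("pics/side0.png")
for (x,y) in [(128,478),(251,560),(411,512),(167,358),(436,388)]:
    q=onplane("side",x/4+220,y/4+150,.016)[:2]-(.6250,-.1231);print(np.hypot(*q).round(4),np.degrees(np.arctan2(q[1],q[0])).round(2))
E
```

```text
(np.float64(404.5), np.float64(208.7)) 0.1052 -91.46 | (np.float64(404.5), np.float64(208.7)) 0.1045 -91.36 | 
(np.float64(382.8), np.float64(244.8)) 0.1037 -150.57 | (np.float64(382.8), np.float64(244.8)) 0.1032 -150.86 | 
(np.float64(339.0), np.float64(243.9)) 0.103 148.88 | (np.float64(339.0), np.float64(243.9)) 0.1032 148.49 | 
(np.float64(318.3), np.float64(205.8)) 0.1025 87.57 | (np.float64(318.3), np.float64(205.8)) 0.1032 87.47 | 
(np.float64(340.7), np.float64(168.5)) 0.1082 26.13 | (np.float64(340.7), np.float64(168.5)) 0.1087 26.42 | 
0.1049 28.85
0.1043 88.07
0.104 148.17
0.1051 -31.85
0.1061 -151.02
```

```bash
python3 -m jog '[[0,-50,0,0,-1],[-5,-100,15,-0.05,-1],[-20,-140,50,-0.15,-1],[-40,-147,100,-0.25,-1],[-60,-147,155,-0.35,-1],[-80,-147,210,-0.45,-1],[-101,-147,265,-0.55,-1],[-122,-147,320,-0.65,-1],[-143,-147,375,-0.7,-1],[-164,-147,428,-0.7,-1],[-182,-147,472,-0.7,-1],[-193,-147,500,-0.7,-1],[-198,-147,514,-0.7,-1],[-198,-147,514,-0.7,-1],[-198,-147,514,-0.7,-1]]' 60
python3 - <<'E'
from bench import sense,snapshot
import cv2,numpy as np
s=sense();print(s["joint_pos"],s["eef_rot"],s["ft_force"])
for n in("side","top"):
    p,d=snapshot(n);cv2.imwrite(f"pics/{n}1.png",p)
p=cv2.imread("pics/side1.png");cv2.imwrite("pics/s1c.png",cv2.resize(p[60:260,180:400],None,fx=3,fy=3,interpolation=cv2.INTER_CUBIC))
E
```

```text
t: 1.98
ee_pos: [0.6244, -0.1259, 0.3597]
eef_rot: [[0.906, -0.001, 0.423], [-0.423, -0.0, 0.906], [-0.0, -1.0, -0.001]]
ft_force: [0.1, 0.1, 0.1]
grip_width: 0.997
[-1.91564152e+01  1.57649000e+01  6.65415485e+01 -3.48573937e-02
  9.77206757e+01  5.84041154e+00] [[ 9.06296580e-01 -6.45044414e-04  4.22641803e-01]
 [-4.22642096e-01 -4.14122562e-04  9.06296578e-01]
 [-4.09576039e-04 -9.99999706e-01 -6.47940784e-04]] [0.11996403 0.13698566 0.09182337]
```

View pics/s1c.png

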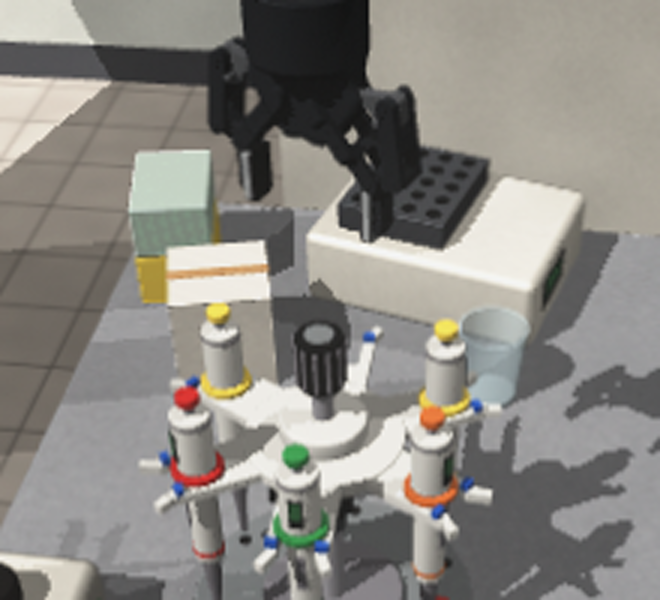

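```bash
python3 -m jog '[[0,15,2,0,-1],[0,35,2,0,-1],[0,55,2,0,-1],[0,72,2,0,-1],[0,82,2,0,-1],[0,85,2,0,-1],[0,85,2,0,-1]]' 40
python3 -m jog '[[0,0,0,0,-0.5],[0,0,0,0,0],[0,0,0,0,0.5],[0,0,0,0,1],[0,0,0,0,1],[0,0,0,0,1],[0,0,0,0,1],[0,0,0,0,1]]' 40
python3 - <<'E'
from bench import sense,snapshot
import cv2,numpy as np
s=sense();print(s["wrist_torque"],s["ft_force"])
for n in("side","top"):
    p,d=snapshot(n);cv2.imwrite(f"pics/{n}2.png",p)
p=cv2.imread("pics/side2.png");cv2.imwrite("pics/s2c.png",cv2.resize(p[60:260,180:400],None,fx=3,fy=3,interpolation=cv2.INTER_CUBIC))
E
```

```text
t: 2.95
ee_pos: [0.6262, -0.1231, 0.2752]
eef_rot: [[0.907, 0.001, 0.421], [-0.421, -0.0, 0.907], [0.001, -1.0, 0.0]]
ft_force: [0.7, 0.2, 0.2]
grip_width: 1.001
t: 3.95
ee_pos: [0.6264, -0.123, 0.277]
eef_rot: [[0.907, 0.002, 0.421], [-0.421, -0.001, 0.907], [0.002, -1.0, 0.0]]
ft_force: [-1.3, 1.1, 5.3]
grip_width: 0.003
[ 0.10643469  0.32472124 -0.00729587] [-1.31154797  1.1378156   5.25576981]
```

View pics/s2c.png

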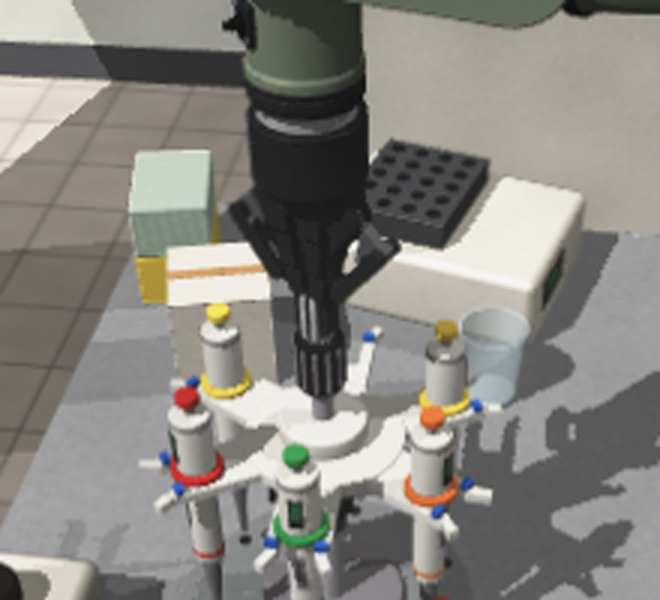

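```bash
python3 - <<'E'
import cv2,numpy as np
p=cv2.imread("pics/side2.png");cv2.imwrite("pics/s2d.png",cv2.resize(p[120:220,240:340],None,fx=6,fy=6,interpolation=cv2.INTER_CUBIC))
p=cv2.imread("pics/top2.png");cv2.imwrite("pics/t2d.png",cv2.resize(p[110:270,290:450],None,fx=4,fy=4,interpolation=cv2.INTER_CUBIC)[:600])
E
```

```text
(no output)
```

View pics/s2d.png

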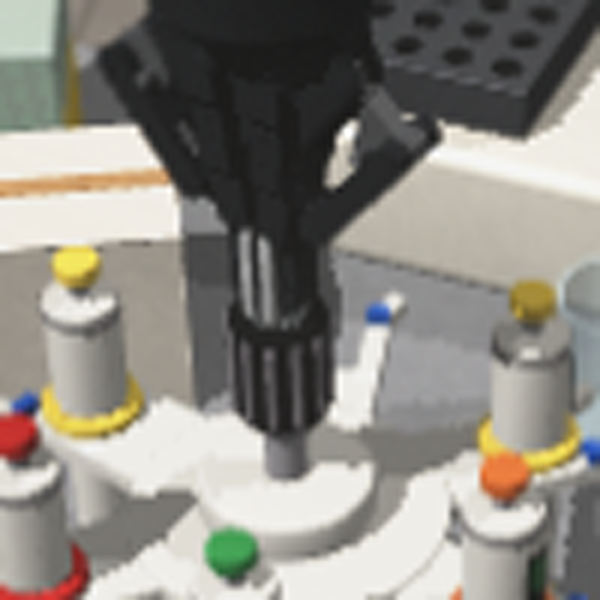

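View pics/t2d.png

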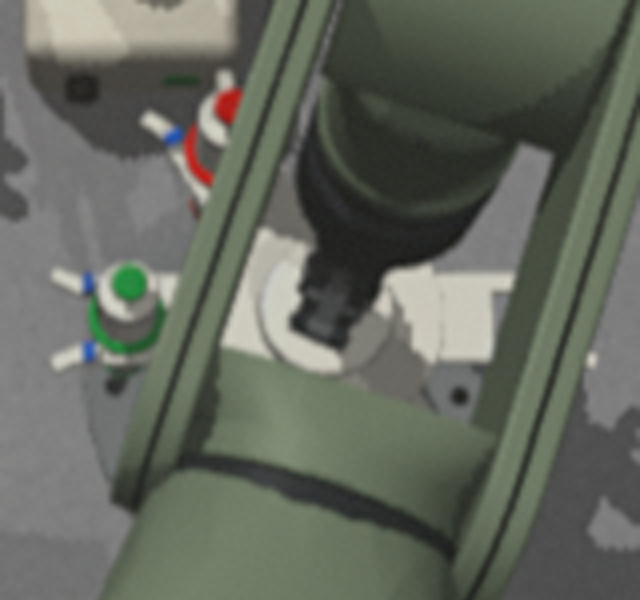

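```bash
python3 - <<'E'
from h import *
def zfit(u,v,x,y):
    o,d=ray("side",u,v);A=np.stack([d,[0,0,-1.]],1);s=np.linalg.lstsq(A,np.array([x,y,0])-o,rcond=None)[0];return s[1],o+d*s[0]
for sg in(1,-1): 
    x,y=.6244+sg*.045*.906,-.1259-sg*.045*.423
    for (u,v) in((265,125.7),(304,140)): print(sg,u,zfit(u,v,x,y))
print(zfit(285,173,.6264,-.123))
print(proj("side",[.6264,-.123,.260]),proj("side",[.6264,-.123,.296]))
E
python3 -c "
from bench import r
print(r.finger_overhang,[a for a in dir(r) if a[0]!='_'])"
```

```text
1 265 (np.float64(0.38994453507530735), array([ 0.66857142, -0.14405011,  0.38994454]))
1 304 (np.float64(0.3543465411724704), array([ 0.59130999, -0.15638458,  0.35434654]))
-1 265 (np.float64(0.4248742193985204), array([ 0.65412633, -0.08852506,  0.42487422]))
-1 304 (np.float64(0.38729980378444906), array([ 0.58363352, -0.10686445,  0.3872998 ]))
(np.float64(0.29044790073137466), array([ 0.62824048, -0.12260862,  0.2904479 ]))
[286.49129221 184.10696681] [285.76917999 170.86854367]
0.017 ['Unreachable', 'finger_overhang']
```

```bash
python3 -m jog '[[0,-15,0,0,1],[0,-25,0,0,0],[0,-25,0,0,-1],[0,-25,0,0,-1],[0,-25,0,0,-1],[0,-25,0,0,-1]]' 40
python3 - <<'E'
from bench import sense,snapshot
import cv2,numpy as np
s=sense();print(s["wrist_torque"],s["ft_force"])
p,d=snapshot("side");cv2.imwrite("pics/side3.png",p)
cv2.imwrite("pics/s3d.png",cv2.resize(p[80:220,230:370],None,fx=4,fy=4,interpolation=cv2.INTER_CUBIC))
E
```

```text
t: 4.8
ee_pos: [0.6257, -0.1229, 0.2992]
eef_rot: [[0.907, -0.001, 0.421], [-0.421, 0.0, 0.907], [-0.001, -1.0, -0.0]]
ft_force: [0.2, 0.9, 0.8]
grip_width: 0.999
[0.00073155 0.0046231  0.00768517] [0.18266472 0.9233842  0.75258593]
```

View pics/s3d.png

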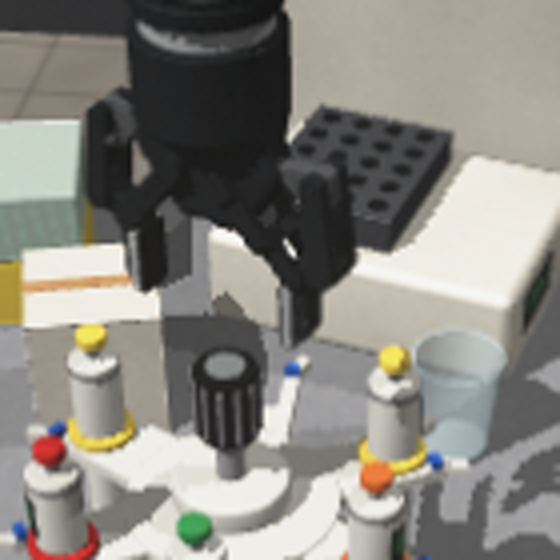

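```bash
python3 -m jog '[[0,12,0,0,-1],[0,28,0,0,-1],[0,44,0,0,-1],[0,56,0,0,-1],[0,62,0,0,-1],[0,62,0,0,-1]]' 40
python3 -m jog '[[0,0,0,0,-0.5],[0,0,0,0,0],[0,0,0,0,0.5],[0,0,0,0,1],[0,0,0,0,1],[0,0,0,0,1]]' 40
python3 - <<'E'
from bench import sense,snapshot
import cv2,numpy as np
s=sense();print(s["wrist_torque"],s["ft_force"])
p,d=snapshot("side");cv2.imwrite("pics/side4.png",p)
cv2.imwrite("pics/s4d.png",cv2.resize(p[80:220,230:370],None,fx=4,fy=4,interpolation=cv2.INTER_CUBIC))
E
```

```text
t: 5.6
ee_pos: [0.6257, -0.1229, 0.2372]
eef_rot: [[0.907, -0.001, 0.421], [-0.421, 0.0, 0.907], [-0.001, -1.0, -0.0]]
ft_force: [0.8, -0.4, -0.2]
grip_width: 1.003
t: 6.35
ee_pos: [0.6262, -0.1231, 0.2386]
eef_rot: [[0.907, 0.001, 0.421], [-0.421, -0.0, 0.907], [0.001, -1.0, 0.0]]
ft_force: [-1.0, 0.7, 4.5]
grip_width: 0.413
[0.13047824 0.20513934 0.0428175 ] [-0.95399174  0.67517454  4.540224  ]
```

View pics/s4d.png

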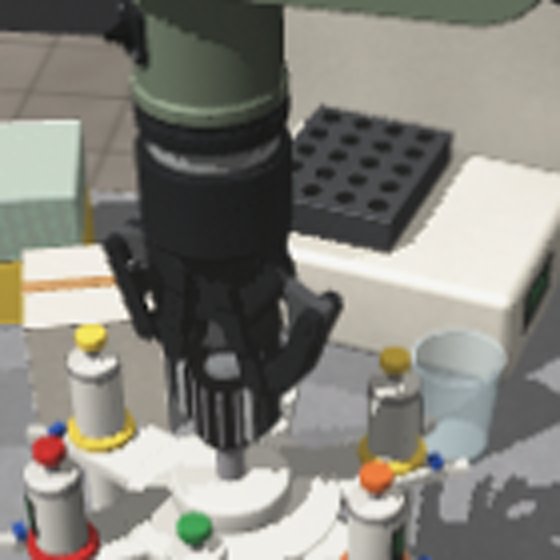

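```bash
python3 -m jog '[[0,0,0,0.05,1],[0,0,0,0.15,1],[0,0,0,0.27,1],[0,0,0,0.4,1],[0,0,0,0.53,1],[0,0,0,0.65,1],[0,0,0,0.75,1],[0,0,0,0.8,1],[0,0,0,0.8,1]]' 40
python3 - <<'E'
from bench import sense,snapshot
import cv2,numpy as np
s=sense();print(s["wrist_torque"],s["ft_force"])
p,d=snapshot("side");cv2.imwrite("pics/side5.png",p)
cv2.imwrite("pics/s5d.png",cv2.resize(p[80:300,210:370],None,fx=3,fy=2.7,interpolation=cv2.INTER_CUBIC))
E
```

```text
t: 7.52
ee_pos: [0.6265, -0.1233, 0.2386]
eef_rot: [[0.33, 0.002, 0.944], [-0.944, -0.001, 0.33], [0.001, -1.0, 0.001]]
ft_force: [0.2, 0.3, 5.2]
grip_width: 0.41
[-0.01497569  0.06337248 -0.09439406] [0.15575281 0.3094606  5.19748178]
```

View pics/s5d.png

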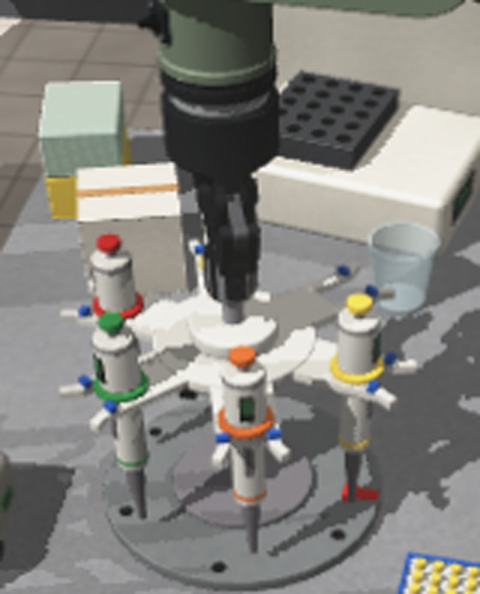

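```bash
python3 -m jog '[[0,0,0,0.05,1],[0,0,0,0.15,1],[0,0,0,0.27,1],[0,0,0,0.4,1],[0,0,0,0.53,1],[0,0,0,0.65,1],[0,0,0,0.75,1],[0,0,0,0.805,1],[0,0,0,0.805,1],[0,0,0,0.805,1]]' 40
cat > forks.py <<'E'
import sys
from bench import sense,snapshot
from h import *
tag=sys.argv[1]
s=sense();print("ee",s["ee_pos"].round(4),"x ang",np.degrees(np.arctan2(s["eef_rot"][1][0],s["eef_rot"][0][0])).round(2),s["ft_force"].round(2),s["wrist_torque"].round(3),np.round(s["joint_pos"],1))
for n in("side","top"):
    p,d=snapshot(n);cv2.imwrite(f"pics/{n}{tag}.png",p);np.save(f"pics/{n}{tag}.npy",d)
    h=cv2.cvtColor(p,cv2.COLOR_BGR2HSV);m=cv2.inRange(h,np.array((100,120,50)),np.array((130,255,255)))
    z=np.zeros_like(m);x0,y0,x1,y1=(290,110,450,270) if n=="top" else (210,150,370,270);z[y0:y1,x0:x1]=m[y0:y1,x0:x1]
    k,l,st,ce=cv2.connectedComponentsWithStats(z)
    for i in range(1,k):
        if 3<=st[i,4]<60:
            q=onplane(n,*ce[i],.205)[:2];e=q-np.array([.6255,-.1236]);print(n,ce[i].round(1),st[i,4],q.round(4),np.hypot(*e).round(4),np.degrees(np.arctan2(e[1],e[0])).round(2))
p=cv2.imread(f"pics/side{tag}.png");cv2.imwrite(f"pics/s{tag}d.png",cv2.resize(p[80:300,210:370],None,fx=3,fy=2.7,interpolation=cv2.INTER_CUBIC))
p=cv2.imread(f"pics/top{tag}.png");cv2.imwrite(f"pics/t{tag}d.png",cv2.resize(p[110:270,290:450],None,fx=4,fy=3.75,interpolation=cv2.INTER_CUBIC))
E
python3 forks.py 6
```

```text
t: 8.82
ee_pos: [0.6264, -0.1237, 0.2385]
eef_rot: [[-0.452, 0.002, 0.892], [-0.892, -0.001, -0.452], [0.0, -1.0, 0.002]]
ft_force: [0.4, -0.8, 5.8]
grip_width: 0.412
ee [ 0.6264 -0.1237  0.2385] x ang -116.87 [ 0.45 -0.83  5.77] [-0.113  0.086 -0.146] [-18.9  18.4  77.1  -0.   84.4  98. ]
side [264.4 174.8] 5 [ 0.7001 -0.2182] 0.1205 -51.77
side [326. 181.] 7 [ 0.5484 -0.2137] 0.1186 -130.54
side [234.7 203. ] 7 [ 0.7457 -0.1078] 0.1212 7.46
side [340.8 203.3] 10 [ 0.5063 -0.1379] 0.12 -173.17
side [338.9 214.4] 11 [ 0.5073 -0.1005] 0.1204 168.96
side [244.3 228.5] 12 [ 0.7043 -0.0302] 0.1222 49.84
side [256.4 236.2] 12 [ 0.6736 -0.0108] 0.1226 66.92
side [313.9 236.4] 15 [ 0.5535 -0.026 ] 0.1213 126.42
side [297.5 241. ] 12 [ 0.5857 -0.0083] 0.122 109.05
top [315.9 165.7] 11 [ 0.673  -0.0133] 0.1201 66.72
top [314.4 208.1] 9 [ 0.5847 -0.0102] 0.1205 109.8
top [296.4 265.6] 15 [0.4685 0.0256] 0.2166 136.45
top [307.  266.8] 8 [0.4663 0.0046] 0.2044 141.16
```

View pics/s6d.png

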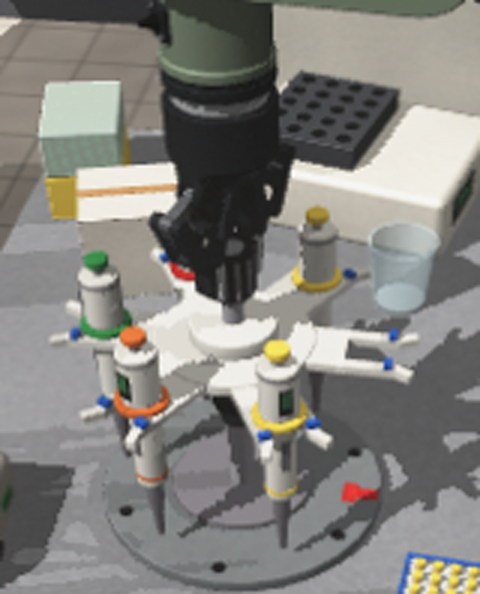

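View pics/t6d.png

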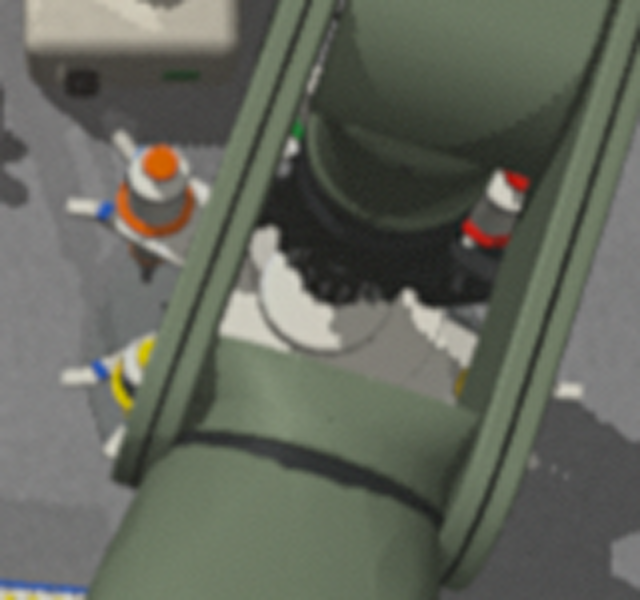

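```bash
python3 -m jog '[[0,0,0,0,0.2],[0,0,0,0,-0.4],[0,0,0,0,-1],[0,0,0,0,-1],[0,0,0,0,-1],[0,-15,0,0,-1],[0,-40,0,0,-1],[0,-65,0,0,-1],[0,-80,0,0,-1],[0,-80,0,0,-1]]' 40
```

```text
t: 10.18
ee_pos: [0.6268, -0.1233, 0.3201]
eef_rot: [[-0.452, 0.004, 0.892], [-0.892, -0.001, -0.452], [-0.001, -1.0, 0.004]]
ft_force: [-0.6, -0.0, -0.1]
grip_width: 0.996
```

```bash
python3 -m jog '[[-12,0,-10,-0.03,-1],[-40,0,-35,-0.1,-1],[-75,0,-66,-0.15,-1],[-115,0,-101,-0.2,-1],[-155,0,-136,-0.27,-1],[-195,0,-171,-0.33,-1],[-230,0,-202,-0.4,-1],[-260,5,-228,-0.443,-1],[-278,15,-244,-0.443,-1],[-287,20,-251,-0.443,-1],[-287,20,-251,-0.443,-1],[-287,20,-251,-0.443,-1]]' 40
python3 forks.py 7 
python3 - <<'E'
import cv2
p=cv2.imread("pics/side7.png");cv2.imwrite("pics/s7e.png",cv2.resize(p[270:440,220:400],None,fx=3.5,fy=3.5,interpolation=cv2.INTER_CUBIC))
p=cv2.imread("pics/top7.png");cv2.imwrite("pics/t7e.png",cv2.resize(p[160:310,120:280],None,fx=4,fy=4,interpolation=cv2.INTER_CUBIC))
E
```

```text
t: 11.68
ee_pos: [0.5321, 0.2457, 0.2978]
eef_rot: [[-0.027, -0.0, 1.0], [-1.0, -0.0, -0.027], [0.0, -1.0, 0.0]]
ft_force: [0.3, 0.5, 0.3]
grip_width: 1.0
ee [0.5321 0.2457 0.2978] x ang -91.55 [0.29 0.47 0.32] [ 0.011  0.042 -0.018] [ 16.3  10.3  80.2  -0.   89.5 107.9]
side [234.7 203. ] 7 [ 0.7457 -0.1078] 0.1212 7.46
side [340.8 203.3] 10 [ 0.5063 -0.1379] 0.12 -173.17
side [338.9 214.4] 11 [ 0.5073 -0.1005] 0.1204 168.96
side [244.3 228.5] 12 [ 0.7043 -0.0302] 0.1222 49.84
side [256.4 236.2] 12 [ 0.6736 -0.0108] 0.1226 66.92
top [362.5 132. ] 12 [ 0.7451 -0.1096] 0.1204 6.67
top [316.  165.5] 10 [ 0.6735 -0.0134] 0.1202 66.47
top [425.8 169. ] 6 [ 0.6663 -0.2379] 0.1213 -70.35
top [314.4 208.1] 9 [ 0.5847 -0.0102] 0.1205 109.8
top [426.6 211.6] 5 [ 0.5776 -0.2363] 0.1225 -113.0
top [323.  223.5] 8 [ 0.5532 -0.0274] 0.1204 126.91
top [417.  226.5] 10 [ 0.5472 -0.216 ] 0.1211 -130.29
top [361.  246.7] 7 [ 0.5063 -0.1029] 0.121 170.17
top [379.  247.4] 8 [ 0.505  -0.1388] 0.1215 -172.81
top [296.4 265.6] 15 [0.4685 0.0256] 0.2166 136.45
top [308.7 266.8] 13 [0.4662 0.0012] 0.2024 141.91
top [320.  268.2] 8 [ 0.4633 -0.0211] 0.1918 147.72
```

View pics/s7e.png

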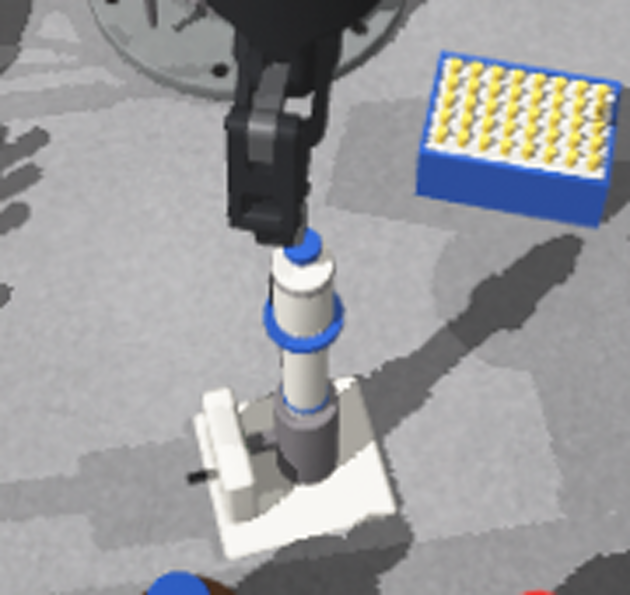

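View pics/t7d.png

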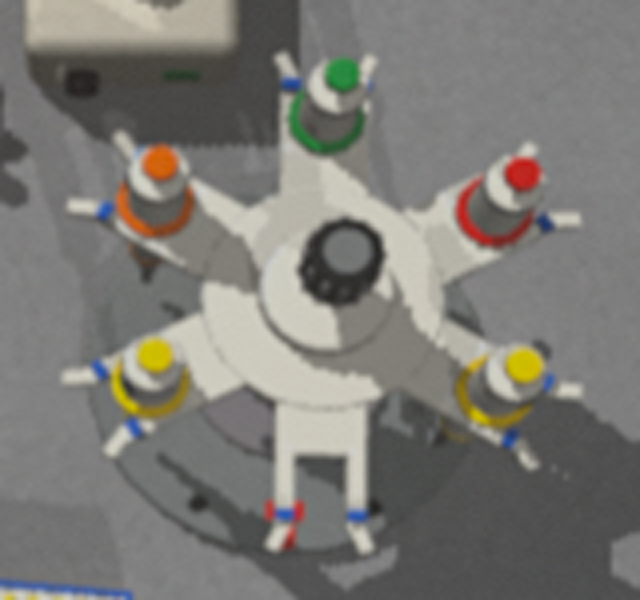

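```bash
python3 - <<'E'
from h import *
def zfit(n,u,v,x,y):
    o,d=ray(n,u,v);A=np.stack([d,[0,0,-1.]],1);s=np.linalg.lstsq(A,np.array([x,y,0])-o,rcond=None)[0];return s[1],o+d*s[0]
for u in (288,297,303): print(zfit("side",u,338,.532,.290))
E
```

```text
(np.float64(0.3276810647952737), array([0.54920439, 0.29418295, 0.32768106]))
(np.float64(0.3250518175569953), array([0.536989  , 0.29100923, 0.32505182]))
(np.float64(0.3241880100515127), array([0.52868442, 0.28941878, 0.32418801]))
```

View pics/t7e.png

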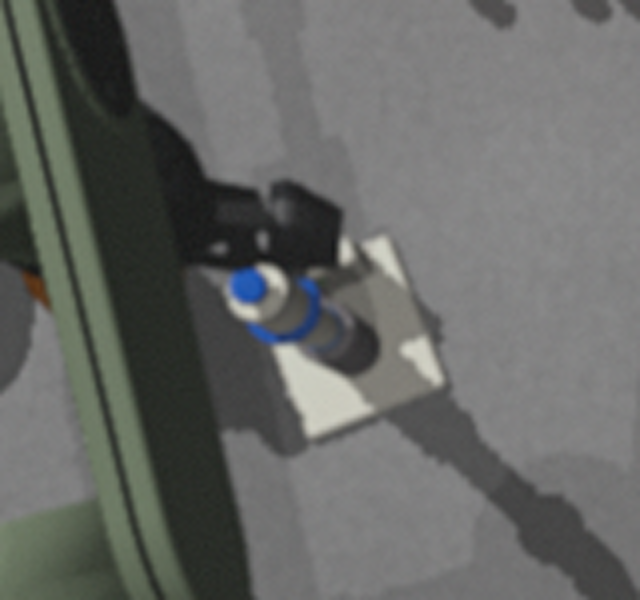

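```bash
python3 - <<'E'
from h import *
for dx in (-.011,0,.011):
    print("top",proj("top",[.532+dx,.2,.328]),proj("top",[.532+dx,.195,.40]),"side",proj("side",[.532+dx,.29,.328]))
E
```

```text
top [194.9008003  229.57281598] [187.47937061 222.45090904] side [308.3095925  337.54221548]
top [195.12171964 223.38662343] [187.73668654 215.72235602] side [300.55823135 336.67924872]
top [195.34280226 217.223751  ] [187.99419388 209.02167495] side [292.82994626 335.81258227]
```

```bash
python3 -m jog '[[0,12,-1,0,-1],[0,35,-2,0,-1],[0,65,-2,0,-1],[0,95,-2,0,-1],[0,115,-2,0,-1],[0,125,-2,0,-1],[0,127,-2,0,-1],[0,127,-2,0,-1]]' 40
python3 - <<'E'
from bench import sense,snapshot
import cv2
s=sense();print(s["ee_pos"],s["ft_force"])
for n in("side","top"):
    p,d=snapshot(n);cv2.imwrite(f"pics/{n}8.png",p)
p=cv2.imread("pics/side8.png");cv2.imwrite("pics/s8e.png",cv2.resize(p[290:440,220:400],None,fx=4,fy=4,interpolation=cv2.INTER_CUBIC))
p=cv2.imread("pics/top8.png");cv2.imwrite("pics/t8e.png",cv2.resize(p[160:310,120:280],None,fx=4,fy=4,interpolation=cv2.INTER_CUBIC))
E
```

```text
t: 12.78
ee_pos: [0.5304, 0.2466, 0.1715]
eef_rot: [[-0.026, 0.001, 1.0], [-1.0, 0.0, -0.026], [-0.0, -1.0, 0.001]]
ft_force: [-0.5, -0.5, -0.1]
grip_width: 0.998
[0.53042192 0.24662017 0.17154456] [-0.49151456 -0.48139208 -0.10885441]
```

View pics/s8e.png

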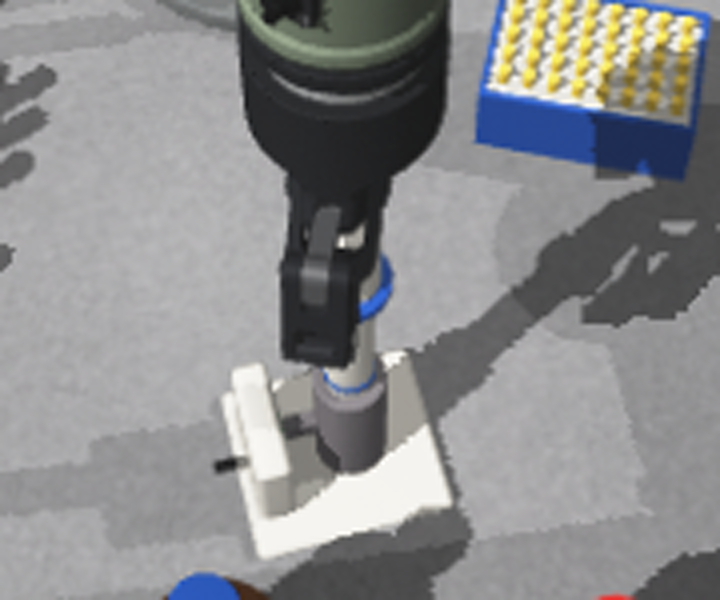

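View pics/t8e.png

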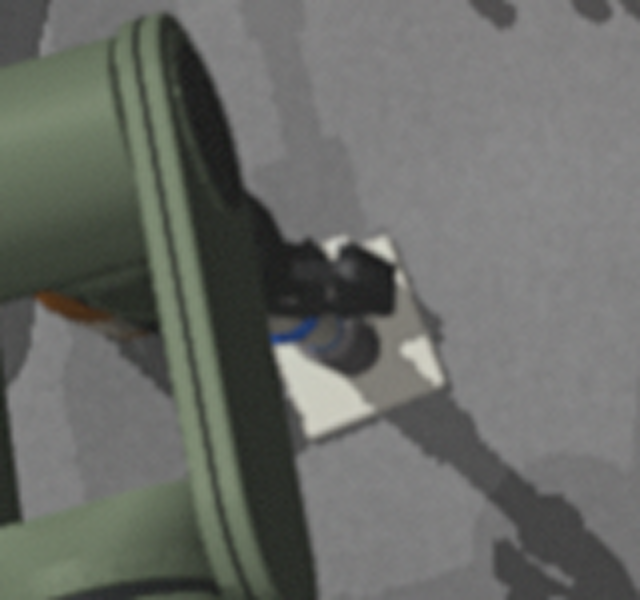

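```bash
python3 - <<'E'
from bench import snapshot
from h import *
np.set_printoptions(suppress=True,precision=4)
for n,roi in(("side",(285,350,325,385)),("top",(185,215,225,242))):
    p,d=snapshot(n);C=cloud(n,d);g=p.max(2)
    x0,y0,x1,y1=roi
    m=np.zeros((480,640),bool);m[y0:y1,x0:x1]=(g[y0:y1,x0:x1]<75)&(d[y0:y1,x0:x1]>0)
    P=C[m];P=P[(P[:,2]>.18)&(P[:,2]<.33)]
    for a,b in((.18,.2),(.2,.22),(.22,.24),(.24,.27)):
        Q=P[(P[:,2]>a)&(P[:,2]<b)]
        if len(Q)>5: print(n,a,len(Q),"lo",np.percentile(Q,4,0),"hi",np.percentile(Q,96,0))
E
```

```text
side 0.24 185 lo [0.519  0.2791 0.2539] hi [0.5429 0.3207 0.2692]
top 0.2 8 lo [0.5178 0.1978 0.2052] hi [0.5265 0.2439 0.2186]
top 0.22 7 lo [0.5174 0.1965 0.2212] hi [0.527  0.2384 0.2353]
top 0.24 93 lo [0.5151 0.173  0.2512] hi [0.5382 0.2141 0.269 ]
```

```bash
python3 -m jog '[[0,0,1,0,-0.5],[0,0,1,0,0],[0,0,1,0,0.5],[0,0,1,0,1],[0,0,1,0,1],[0,0,1,0,1],[0,0,1,0,1]]' 40
python3 - <<'E'
from bench import sense,snapshot
import cv2
s=sense();print(s["ee_pos"],s["ft_force"],s["wrist_torque"])
p,d=snapshot("side");cv2.imwrite("pics/side9.png",p)
cv2.imwrite("pics/s9e.png",cv2.resize(p[290:440,220:400],None,fx=4,fy=4,interpolation=cv2.INTER_CUBIC))
E
```

```text
t: 13.85
ee_pos: [0.5309, 0.2464, 0.1709]
eef_rot: [[-0.026, 0.0, 1.0], [-1.0, -0.0, -0.026], [0.0, -1.0, 0.0]]
ft_force: [-0.2, -0.6, 1.5]
grip_width: 0.338
[0.5309262  0.24637201 0.17093145] [-0.17660034 -0.55618848  1.52949058] [-0.30186229  0.06981572 -0.02722492]
```

View pics/s9e.png

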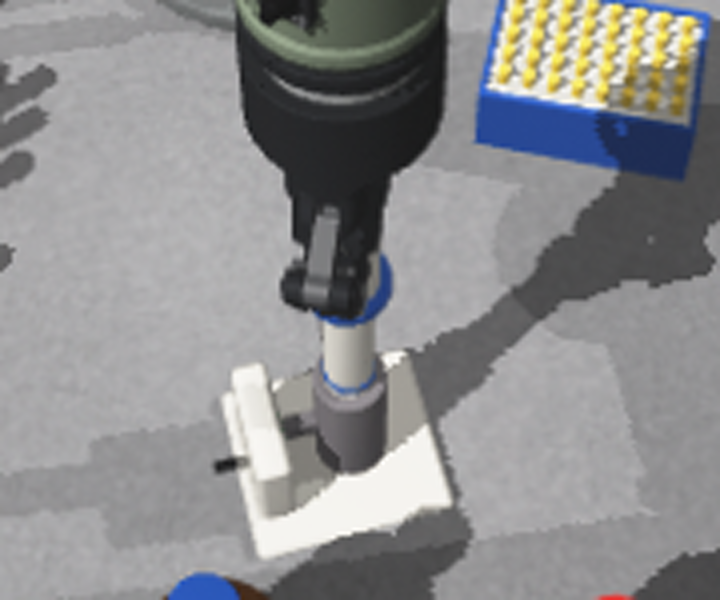

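```bash
python3 -m jog '[[0,-4,0,0,1],[0,-14,0,0,1],[0,-32,0,0,1],[0,-54,0,0,1],[0,-76,0,0,1],[0,-98,0,0,1],[0,-115,0,0,1],[0,-122,0,0,1],[0,-122,0,0,1]]' 40
python3 - <<'E'
from bench import sense,snapshot
import cv2
s=sense();print(s["ee_pos"],s["ft_force"],s["wrist_torque"])
for n in("side","top"):
    p,d=snapshot(n);cv2.imwrite(f"pics/{n}10.png",p)
    y,x=(250,220) if n=="side" else (160,120)
    cv2.imwrite(f"pics/{n}10e.png",cv2.resize(p[y:y+150,x:x+180],None,fx=4,fy=4,interpolation=cv2.INTER_CUBIC))
E
```

```text
t: 15.02
ee_pos: [0.531, 0.2466, 0.2932]
eef_rot: [[-0.026, 0.001, 1.0], [-1.0, 0.0, -0.026], [-0.0, -1.0, 0.001]]
ft_force: [0.1, 0.4, -2.2]
grip_width: 0.338
[0.53099321 0.24657367 0.29324072] [ 0.09188174  0.42481262 -2.21647422] [ 0.01959155 -0.01482404 -0.00685403]
```

View pics/side10e.png

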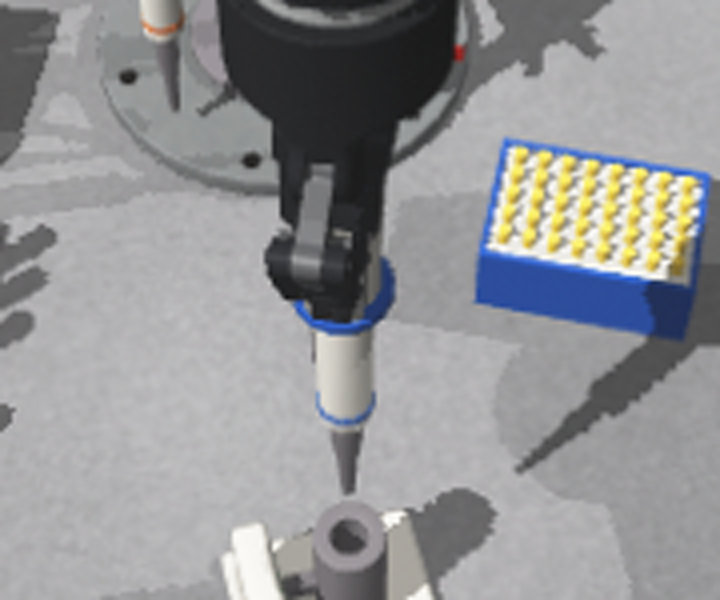

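```bash
python3 - <<'E'
from h import *
g=cv2.imread("pics/side10.png");cv2.imwrite("pics/x.png",cv2.resize(g[335:380,285:330],None,fx=12,fy=12,interpolation=cv2.INTER_CUBIC))
print(onplane("side",306.75,373,.134))
# ring blue, lower blue band
h=cv2.cvtColor(g,cv2.COLOR_BGR2HSV);m=cv2.inRange(h,np.array((100,130,50)),np.array((130,255,255)));m[:310]=0;m[360:]=0;m[:,:285]=0;m[:,325:]=0
k,l,st,ce=cv2.connectedComponentsWithStats(m)
for i in range(1,k): print(st[i],ce[i])
for z in(.09,): pass
print("pred ring L/R",proj("side",[.531-.02,.2466,.301]),proj("side",[.531+.02,.2466,.301]))
print("pred body blue band", proj("side",[.531-.012,.2466,.21]),proj("side",[.531+.012,.2466,.21]))
print("pred tip", proj("side",[.531,.2466,.134]))
E
```

```text
[0.5313208  0.24789076 0.134     ]
[294 316  24  17  89] [308.50561798 327.25842697]
[300 353   1   1   1] [300. 353.]
[302 354   1   1   1] [302. 354.]
[304 355   1   1   1] [304. 355.]
[306 355   2   1   2] [306.5 355. ]
[309 354   2   1   2] [309.5 354. ]
pred ring L/R [318.89785356 322.87075319] [292.78704782 320.03672724]
pred body blue band [313.6309076  352.21648221] [299.42605222 350.60563793]
pred tip [307.0242289  372.36994713]
```

View pics/x.png

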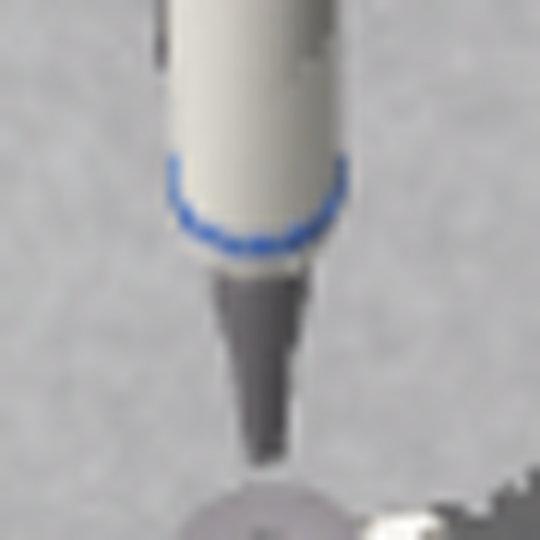

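View pics/top10e.png

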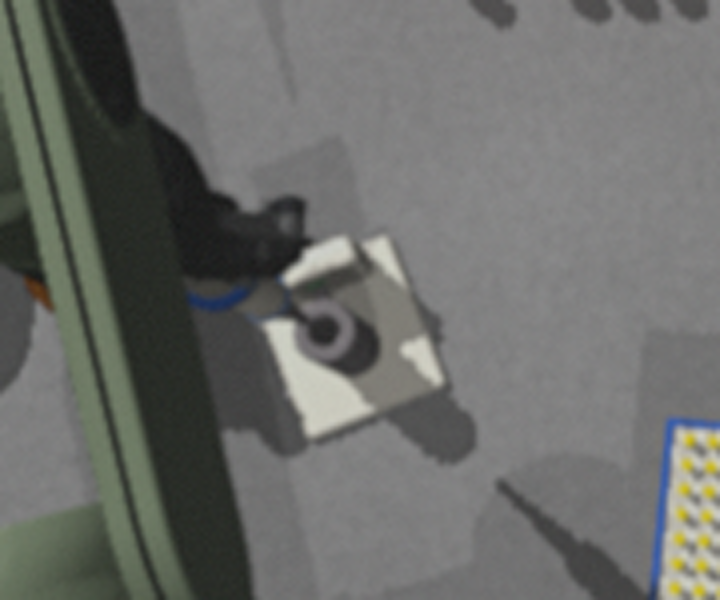

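```bash
python3 -m jog '[[5,0,-8,0,1],[20,0,-25,0,1],[48,0,-45,0,1],[82,0,-62,0,1],[120,0,-76,0,1],[160,0,-86,0,1],[200,0,-90,0,1],[240,0,-90,0,1],[280,0,-90,0,1],[315,0,-90,0,1],[343,0,-90,0,1],[360,0,-90,0,1],[367.5,0,-90.5,0,1],[367.5,0,-90.5,0,1],[367.5,0,-90.5,0,1]]' 40
python3 forks.py 11
```

```text
t: 17.0
ee_pos: [0.4307, -0.1177, 0.2927]
eef_rot: [[-0.025, -0.0, 1.0], [-1.0, 0.001, -0.025], [-0.001, -1.0, -0.0]]
ft_force: [0.3, -0.3, -1.9]
grip_width: 0.339
ee [ 0.4307 -0.1177  0.2927] x ang -91.44 [ 0.32 -0.3  -1.91] [0.008 0.017 0.023] [-26.4  -7.4  98.9   0.   88.6  65. ]
side [264.9 174.7] 7 [ 0.699  -0.2187] 0.1202 -52.29
side [369. 178.] 5 [ 0.4462 -0.2393] 0.2134 -147.17
side [326.1 180.9] 8 [ 0.5482 -0.2142] 0.1191 -130.47
side [234.7 203. ] 7 [ 0.7457 -0.1078] 0.1212 7.46
side [340.8 203.3] 10 [ 0.5063 -0.1379] 0.12 -173.17
side [338.9 214.4] 11 [ 0.5073 -0.1005] 0.1204 168.96
side [244.3 228.5] 12 [ 0.7043 -0.0302] 0.1222 49.84
side [256.4 236.2] 12 [ 0.6736 -0.0108] 0.1226 66.92
side [313.9 236.4] 15 [ 0.5535 -0.026 ] 0.1213 126.42
side [297.5 241. ] 12 [ 0.5857 -0.0083] 0.122 109.05
top [362.5 132. ] 12 [ 0.7451 -0.1096] 0.1204 6.67
top [316.  165.5] 10 [ 0.6735 -0.0134] 0.1202 66.47
top [425.8 169. ] 6 [ 0.6663 -0.2379] 0.1213 -70.35
top [314.4 208.1] 9 [ 0.5847 -0.0102] 0.1205 109.8
top [426.6 211.6] 5 [ 0.5776 -0.2363] 0.1225 -113.0
top [323.  223.5] 8 [ 0.5532 -0.0274] 0.1204 126.91
top [417.  226.5] 10 [ 0.5472 -0.216 ] 0.1211 -130.29
top [361.1 246.9] 8 [ 0.506  -0.1032] 0.1213 170.31
top [306.4 266.6] 39 [0.4666 0.0058] 0.2049 140.84
```

```bash
python3 - <<'E'
import cv2
for n,x,y in(("side",250,130),("top",300,160)):
    p=cv2.imread(f"pics/{n}11.png");cv2.imwrite(f"pics/{n}11e.png",cv2.resize(p[y:y+150,x:x+180],None,fx=4,fy=4,interpolation=cv2.INTER_CUBIC))
E
```

```text
(no output)
```

View pics/side11e.png

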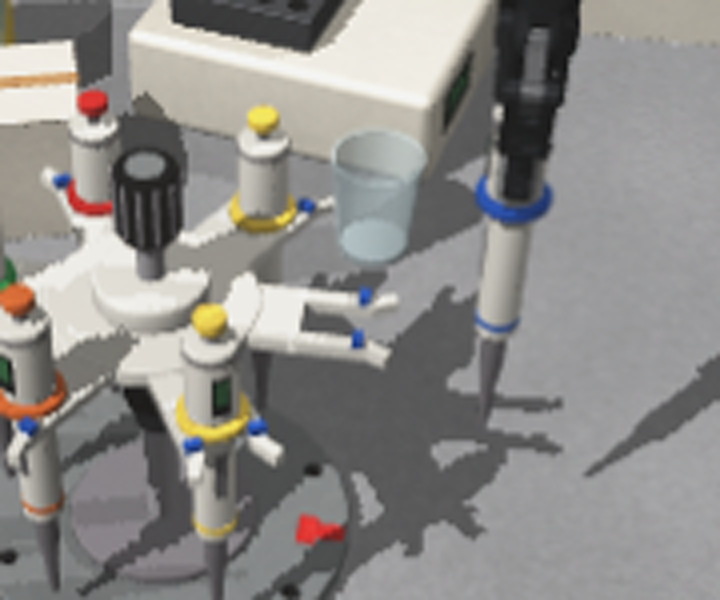

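View pics/top11e.png

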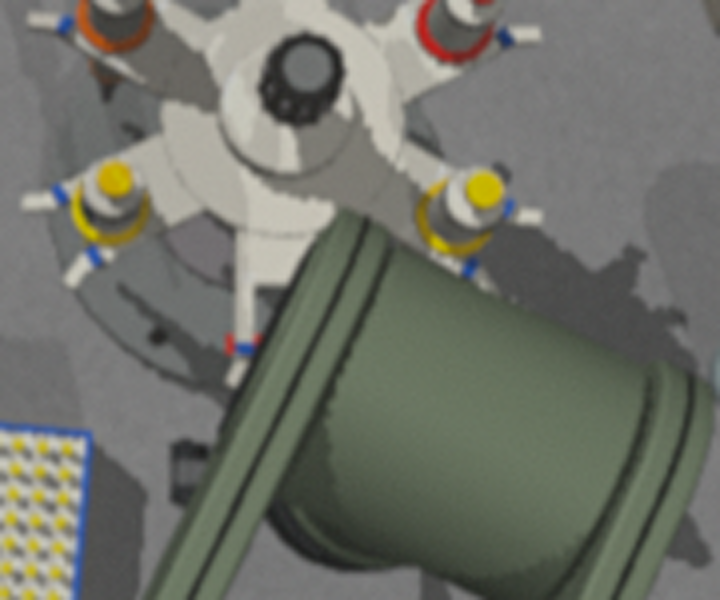

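```bash
python3 -m jog '[[0.5,6,0,0,1],[0.5,20,0,0,1],[0.5,40,0,0,1],[0.5,60,0,0,1],[0.5,71,0,0,1],[0.5,75,0,0,1],[0.5,75,0,0,1],[0.5,75,0,0,1]]' 40
python3 - <<'E'
from bench import sense,snapshot
from h import *
np.set_printoptions(suppress=True,precision=4)
s=sense();print(s["ee_pos"],s["ft_force"])
p,d=snapshot("side");cv2.imwrite("pics/side12.png",p);C=cloud("side",d)
x,y=250,130
cv2.imwrite(f"pics/side12e.png",cv2.resize(p[y:y+150,x:x+180],None,fx=4,fy=4,interpolation=cv2.INTER_CUBIC))
h=cv2.cvtColor(p,cv2.COLOR_BGR2HSV);m=cv2.inRange(h,np.array((100,130,50)),np.array((130,255,255)));m[:,:355]=0;m[:,405:]=0;m[260:]=0
k,l,st,ce=cv2.connectedComponentsWithStats(m)
for i in range(1,k):
    if st[i,4]>2: print(st[i],ce[i],np.median(C[l==i],0))
e=s["ee_pos"]
print("pred ring centre",proj("side",[e[0],e[1],e[2]+.008]),"edges",proj("side",[e[0]-.02,e[1],e[2]+.008]),proj("side",[e[0]+.02,e[1],e[2]+.008]),proj("side",[e[0],e[1]+.02,e[2]+.005]))
print("tip",proj("side",[e[0],e[1],e[2]-.160]))
E
```

```text
t: 18.1
ee_pos: [0.4313, -0.1193, 0.2186]
eef_rot: [[-0.026, 0.001, 1.0], [-1.0, -0.001, -0.026], [0.001, -1.0, 0.002]]
ft_force: [0.1, -0.5, -1.8]
grip_width: 0.336
[ 0.4313 -0.1193  0.2186] [ 0.0929 -0.5405 -1.8038]
[366 201  17  11  66] [373.1515 207.4697] [ 0.4344 -0.1049  0.2291]
pred ring centre [374.5251 204.5055] edges [383.627 205.318] [365.4378 203.6981] [374.1019 211.6235]
tip [367.6557 255.3931]
```

View pics/side12e.png

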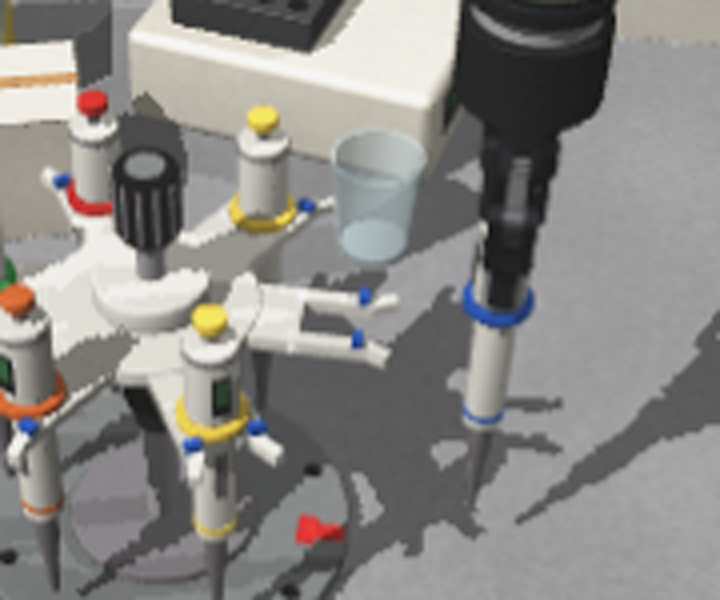

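```bash
python3 -m jog '[[-0.5,0,5,0,1],[-0.5,0,14,0,1],[-0.5,0,25,0,1],[-0.5,0,35,0,1],[-0.5,0,42,0,1],[-0.5,0,47,0,1],[-0.5,0,52,0,1],[-0.5,0,56,0,1],[-0.5,0,60,0,1],[-0.5,0,64,0,1],[-0.5,0,64,0,1]]' 40
python3 - <<'E'
from bench import sense,snapshot
from h import *
np.set_printoptions(suppress=True,precision=4)
s=sense();print(s["ee_pos"],s["ft_force"],s["wrist_torque"])
p,d=snapshot("side");cv2.imwrite("pics/side13.png",p)
x,y=280,150
cv2.imwrite(f"pics/side13e.png",cv2.resize(p[y:y+100,x:x+120],None,fx=6,fy=6,interpolation=cv2.INTER_CUBIC))
E
```

```text
t: 19.52
ee_pos: [0.4949, -0.1202, 0.2178]
eef_rot: [[-0.026, 0.0, 1.0], [-1.0, -0.0, -0.026], [0.0, -1.0, 0.0]]
ft_force: [-0.9, -0.4, -2.0]
grip_width: 0.338
[ 0.4949 -0.1202  0.2178] [-0.9422 -0.4452 -1.9775] [-0.0467 -0.016  -0.0291]
```

View pics/side13e.png

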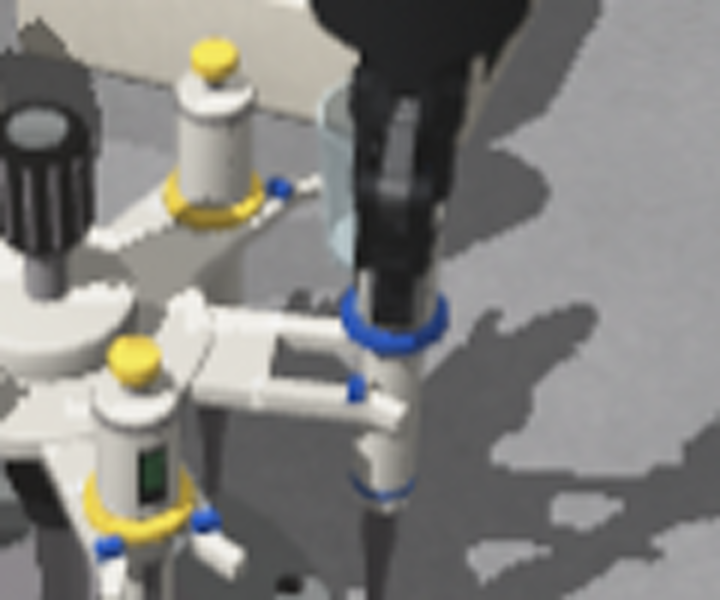

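```bash
python3 -m jog '[[0,0,3,0,1],[0,0,6,0,1],[0,0,9,0,1],[0,0,9,0,1]]' 40
python3 -m jog '[[0,0,3,0,1],[0,0,6,0,1],[0,0,9,0,1],[0,0,9,0,1]]' 40
```

```text
t: 20.08
ee_pos: [0.5039, -0.1204, 0.2178]
eef_rot: [[-0.026, 0.0, 1.0], [-1.0, 0.0, -0.026], [-0.0, -1.0, 0.0]]
ft_force: [-0.3, -0.2, -1.5]
grip_width: 0.34
t: 20.58
ee_pos: [0.513, -0.1206, 0.2178]
eef_rot: [[-0.026, 0.0, 1.0], [-1.0, -0.0, -0.026], [0.0, -1.0, 0.0]]
ft_force: [0.1, 0.4, -1.6]
grip_width: 0.336
```

```bash
python3 -m jog '[[0,0,3,0,1],[0,0,6,0,1],[0,0,9,0,1],[0,0,11,0,1],[0,0,12.5,0,1],[0,0,12.5,0,1]]' 40
python3 - <<'E'
from bench import sense,snapshot
from h import *
np.set_printoptions(suppress=True,precision=4)
s=sense();print(s["ee_pos"],s["ft_force"],s["wrist_torque"])
for n,x,y in(("side",270,150),("top",310,170)):
    p,d=snapshot(n);cv2.imwrite(f"pics/{n}14.png",p)
    cv2.imwrite(f"pics/{n}14e.png",cv2.resize(p[y:y+100,x:x+120],None,fx=6,fy=6,interpolation=cv2.INTER_CUBIC))
p=cv2.imread("pics/side14.png")
h=cv2.cvtColor(p,cv2.COLOR_BGR2HSV);m=cv2.inRange(h,np.array((100,120,50)),np.array((130,255,255)));m[:,:300]=0;m[:,380:]=0;m[270:]=0
k,l,st,ce=cv2.connectedComponentsWithStats(m)
for i in range(1,k):
    if st[i,4]>2: print(st[i],ce[i])
E
```

```text
t: 21.32
ee_pos: [0.5253, -0.121, 0.2178]
eef_rot: [[-0.026, -0.0, 1.0], [-1.0, -0.0, -0.026], [0.0, -1.0, -0.0]]
ft_force: [0.0, 0.6, -2.2]
grip_width: 0.342
[ 0.5253 -0.121   0.2178] [ 0.002   0.5879 -2.2259] [-0.0033 -0.0254  0.0319]
[323 197  19  11  77] [332.5325 203.3636]
[338 213   3   4  10] [338.8 214.3]
[312 235   5   4  15] [313.9333 236.4   ]
```

View pics/side14e.png

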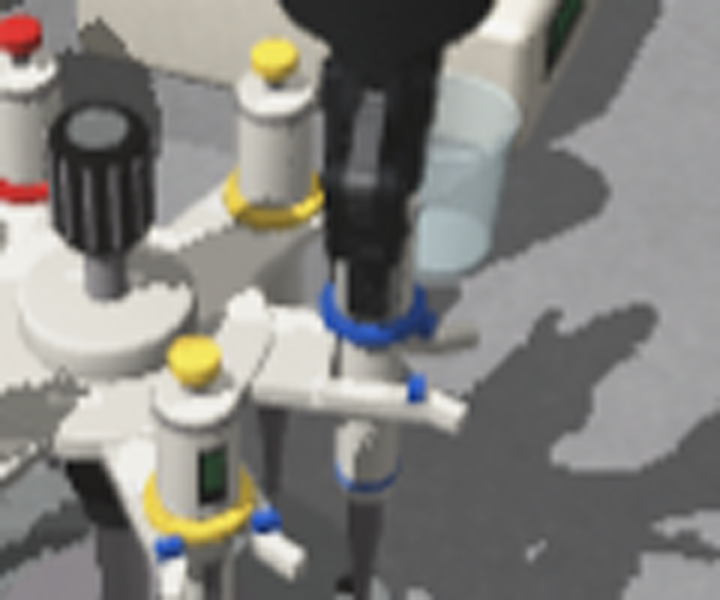

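View pics/top14e.png

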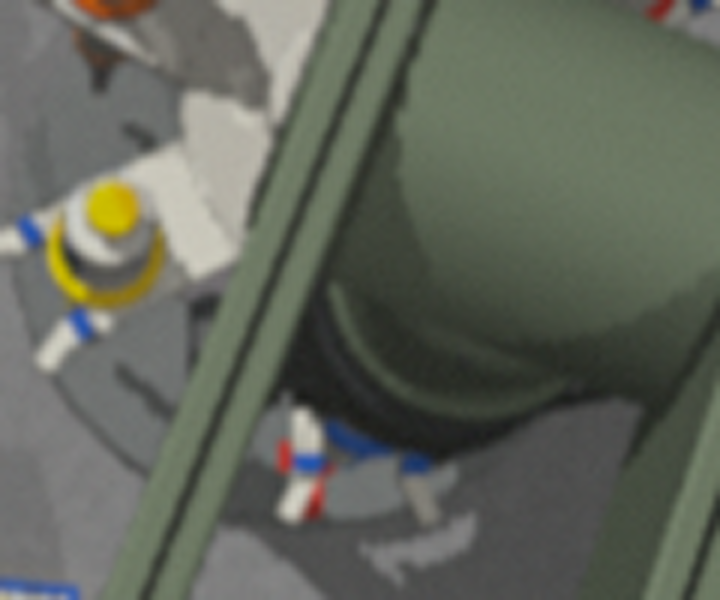

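```bash
python3 -m jog '[[0,3,0.5,0,1],[0,7,0.5,0,1],[0,11,0.5,0,1],[0,14,0.5,0,1],[0,16,0.5,0,1],[0,16,0.5,0,1],[0,16,0.5,0,1]]' 40
python3 -m jog '[[0,1,0,0,1],[0,2,0,0,1],[0,2,0,0,1]]' 40
```

```text
t: 22.3
ee_pos: [0.5258, -0.121, 0.2019]
eef_rot: [[-0.026, 0.0, 1.0], [-1.0, -0.0, -0.026], [0.0, -1.0, 0.0]]
ft_force: [-0.5, 0.2, -1.7]
grip_width: 0.345
t: 22.68
ee_pos: [0.5256, -0.121, 0.1997]
eef_rot: [[-0.026, -0.0, 1.0], [-1.0, 0.0, -0.026], [-0.0, -1.0, -0.0]]
ft_force: [0.4, 0.0, -2.4]
grip_width: 0.342
```

```bash
python3 -m jog '[[0,1,0,0,1],[0,1,0,0,1]]' 40
python3 -m jog '[[0,1,0,0,1],[0,1,0,0,1]]' 40
```

```text
t: 22.92
ee_pos: [0.5256, -0.121, 0.1987]
eef_rot: [[-0.026, -0.0, 1.0], [-1.0, 0.0, -0.026], [-0.0, -1.0, -0.0]]
ft_force: [0.7, 0.9, -1.8]
grip_width: 0.343
t: 23.18
ee_pos: [0.5256, -0.1209, 0.1976]
eef_rot: [[-0.026, -0.0, 1.0], [-1.0, 0.0, -0.026], [-0.0, -1.0, -0.0]]
ft_force: [-0.3, 0.1, -1.6]
grip_width: 0.343
```

```bash
python3 -m jog '[[0,0.7,0,0,1],[0,0.7,0,0,1]]' 40
python3 -m jog '[[0,0.7,0,0,1],[0,0.7,0,0,1]]' 40
```

```text
t: 23.42
ee_pos: [0.5257, -0.121, 0.197]
eef_rot: [[-0.026, -0.0, 1.0], [-1.0, 0.0, -0.026], [-0.0, -1.0, -0.0]]
ft_force: [0.4, 0.4, -2.9]
grip_width: 0.339
t: 23.68
ee_pos: [0.5257, -0.1209, 0.1963]
eef_rot: [[-0.026, -0.0, 1.0], [-1.0, 0.0, -0.026], [-0.0, -1.0, -0.0]]
ft_force: [-0.0, 0.2, -2.4]
grip_width: 0.34
```

```bash
python3 -m jog '[[0,0.6,0,0,1],[0,0.6,0,0,1]]' 40
python3 -m jog '[[0,0.6,0,0,1],[0,0.6,0,0,1]]' 40
```

```text
t: 23.92
ee_pos: [0.5257, -0.1209, 0.1957]
eef_rot: [[-0.026, -0.0, 1.0], [-1.0, 0.0, -0.026], [-0.0, -1.0, -0.0]]
ft_force: [0.4, -0.3, -2.0]
grip_width: 0.342
t: 24.18
ee_pos: [0.5258, -0.121, 0.1953]
eef_rot: [[-0.026, 0.0, 1.0], [-1.0, -0.0, -0.026], [0.0, -1.0, 0.0]]
ft_force: [-0.2, 0.1, -1.3]
grip_width: 0.344
```

```bash
python3 -m jog '[[0,0.5,0,0,1],[0,0.5,0,0,1]]' 40
python3 -m jog '[[0,0.5,0,0,1],[0,0.5,0,0,1]]' 40
```

```text
t: 24.42
ee_pos: [0.5258, -0.121, 0.195]
eef_rot: [[-0.026, 0.0, 1.0], [-1.0, -0.0, -0.026], [0.0, -1.0, 0.0]]
ft_force: [0.0, 0.7, 1.1]
grip_width: 0.337
t: 24.68
ee_pos: [0.5258, -0.121, 0.1948]
eef_rot: [[-0.026, 0.0, 1.0], [-1.0, -0.0, -0.026], [0.0, -1.0, 0.0]]
ft_force: [-1.4, 0.5, 3.6]
grip_width: 0.345
```

```bash
python3 -m jog '[[0,-0.4,0,0,1],[0,-0.4,0,0,1]]' 40
python3 - <<'E'
from bench import sense,snapshot
from h import *
for n,x,y in(("side",270,150),("top",310,170)):
    p,d=snapshot(n);cv2.imwrite(f"pics/{n}15.png",p)
    cv2.imwrite(f"pics/{n}15e.png",cv2.resize(p[y:y+100,x:x+120],None,fx=6,fy=6,interpolation=cv2.INTER_CUBIC))
E
```

```text
t: 24.92
ee_pos: [0.5258, -0.121, 0.1948]
eef_rot: [[-0.026, 0.0, 1.0], [-1.0, -0.0, -0.026], [0.0, -1.0, 0.0]]
ft_force: [-1.7, -0.1, 2.9]
grip_width: 0.342
```

View pics/side15e.png

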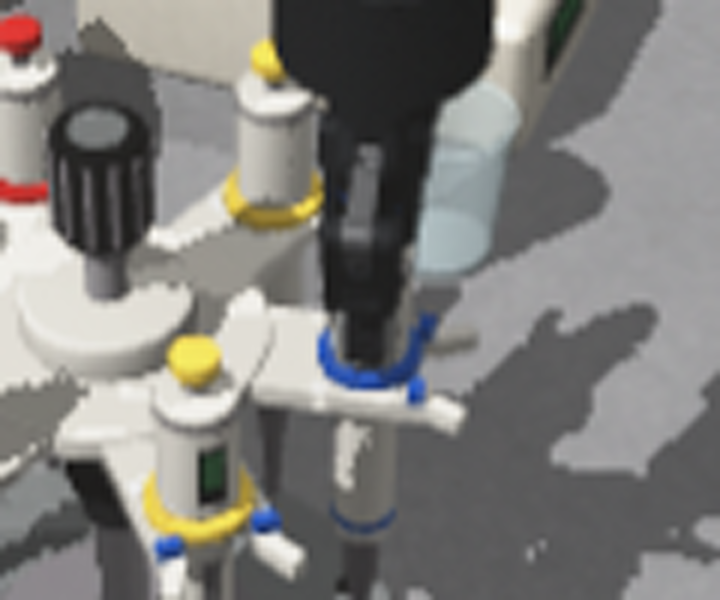

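View pics/top15e.png

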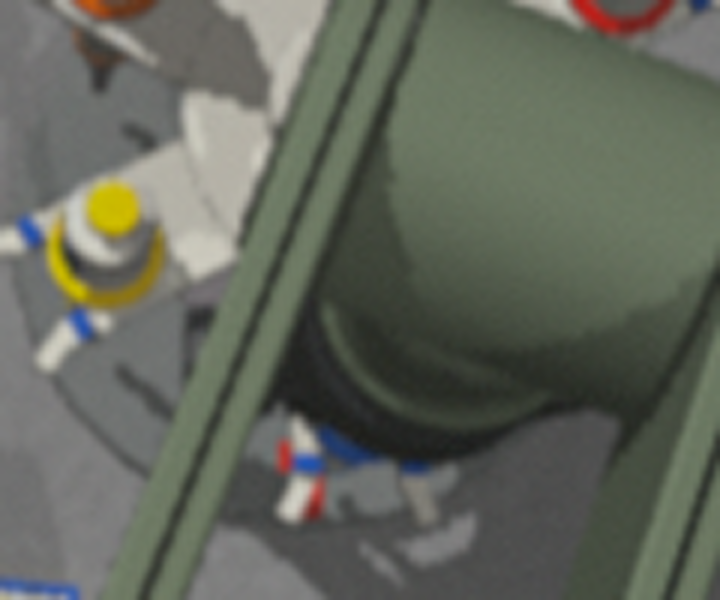

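```bash
python3 -m jog '[[0,-0.4,0,0,0.6],[0,-0.4,0,0,0.3],[0,-0.4,0,0,0.15],[0,-0.4,0,0,0],[0,-0.4,0,0,-0.2],[0,-0.4,0,0,-0.4],[0,-0.4,0,0,-0.4]]' 20
python3 - <<'E'
from bench import sense,snapshot
from h import *
for n,x,y in(("side",270,150),):
    p,d=snapshot(n);cv2.imwrite(f"pics/{n}16.png",p)
    cv2.imwrite(f"pics/{n}16e.png",cv2.resize(p[y:y+100,x:x+120],None,fx=6,fy=6,interpolation=cv2.INTER_CUBIC))
E
```

```text
t: 25.9
ee_pos: [0.5257, -0.1209, 0.195]
eef_rot: [[-0.026, 0.0, 1.0], [-1.0, 0.0, -0.026], [-0.0, -1.0, -0.0]]
ft_force: [0.0, 0.1, 0.1]
grip_width: 0.7
```

View pics/side16e.png

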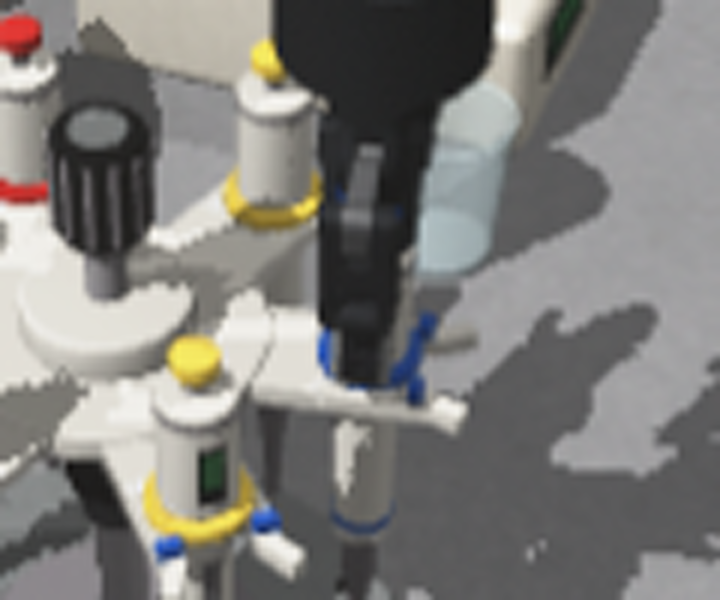

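```bash
python3 -m jog '[[0,-5,0,0,-0.4],[0,-15,0,0,-0.4],[0,-35,0,0,-0.4],[0,-60,0,0,-0.4],[0,-85,0,0,-0.4],[0,-110,0,0,-0.4],[0,-130,0,0,-0.4],[0,-135,-10,0,-0.4],[10,-135,-35,0,-0.4],[60,-135,-65,0,-0.4],[115,-135,-90,0,-0.4],[165,-135,-105,0,-0.4],[205,-135,-115,0,-0.4],[230,-135,-120,0,-0.4],[240,-135,-120,0,-0.4],[240,-135,-120,0,-0.4]]' 20
python3 forks.py 17
```

```text
t: 27.95
ee_pos: [0.3992, -0.3574, 0.3295]
eef_rot: [[-0.027, -0.001, 1.0], [-1.0, 0.001, -0.027], [-0.001, -1.0, -0.001]]
ft_force: [-0.9, -0.1, -0.2]
grip_width: 0.696
ee [ 0.3992 -0.3574  0.3295] x ang -91.53 [-0.89 -0.1  -0.15] [ 0.055  0.001 -0.047] [-51.1   3.3  84.3   0.   92.5  40.4]
side [264.9 174.7] 7 [ 0.699  -0.2187] 0.1202 -52.29
side [326.1 180.9] 8 [ 0.5482 -0.2142] 0.1191 -130.47
side [332.4 185. ] 47 [ 0.5318 -0.2007] 0.1213 -140.55
side [234.7 203. ] 7 [ 0.7457 -0.1078] 0.1212 7.46
side [244.3 228.5] 12 [ 0.7043 -0.0302] 0.1222 49.84
side [256.4 236.2] 12 [ 0.6736 -0.0108] 0.1226 66.92
side [313.9 236.4] 15 [ 0.5535 -0.026 ] 0.1213 126.42
side [297.5 241. ] 12 [ 0.5857 -0.0083] 0.122 109.05
top [362.5 132. ] 12 [ 0.7451 -0.1096] 0.1204 6.67
top [316.  165.5] 10 [ 0.6735 -0.0134] 0.1202 66.47
top [425.8 169. ] 6 [ 0.6663 -0.2379] 0.1213 -70.35
top [314.4 208.1] 9 [ 0.5847 -0.0102] 0.1205 109.8
top [426.6 211.6] 5 [ 0.5776 -0.2363] 0.1225 -113.0
top [323.  223.5] 8 [ 0.5532 -0.0274] 0.1204 126.91
top [417.  226.5] 10 [ 0.5472 -0.216 ] 0.1211 -130.29
top [374.4 232.5] 53 [ 0.5351 -0.1303] 0.0907 -175.79
top [361.2 246.6] 9 [ 0.5066 -0.1034] 0.1206 170.35
top [378.5 247.3] 6 [ 0.5051 -0.1378] 0.1213 -173.27
top [296.4 265.6] 15 [0.4685 0.0256] 0.2166 136.45
top [313.1 267.3] 21 [ 0.4651 -0.0076] 0.198 144.12
```

View pics/side17.png

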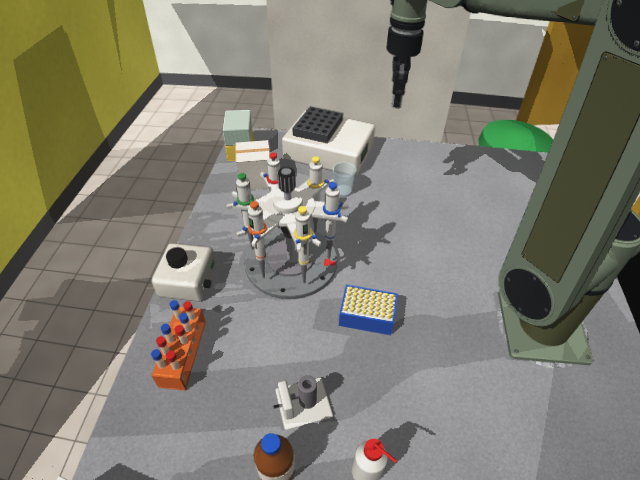

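View pics/t17d.png

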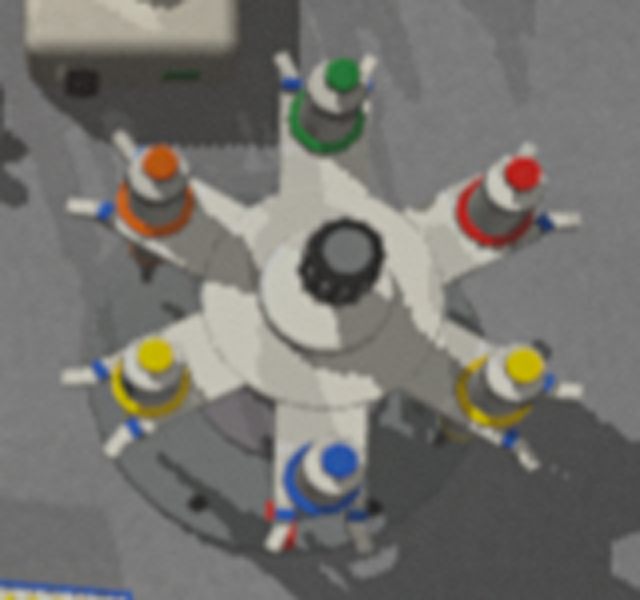

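View pics/top17.png

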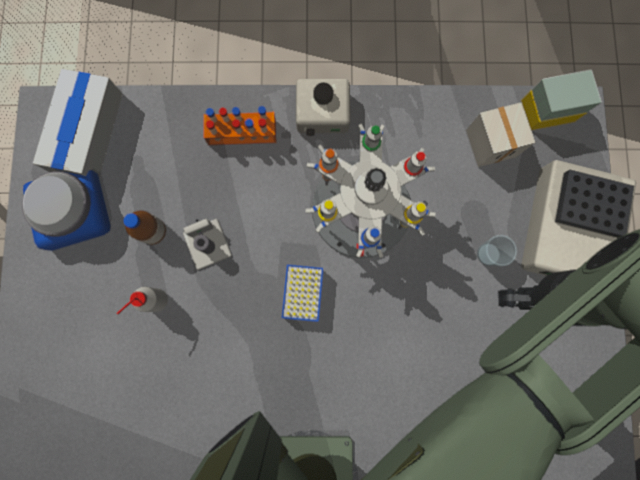

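```bash
python3 -c "
from bench import job_done
print(job_done())"
```

```text
the job is handed in; nothing more can be done
None
```

The blue-ringed pipette now hangs in the carousel's empty fork, which faces the red front mark. I handed the job in at about 28 s of the 70 s allowed.

**What I did**
- I gripped the knob and turned the head 92° clockwise.
- I lifted the pipette straight up out of its stand, about 120 mm, and brought it in upright from the front with no side force above about 1 N.
- I lowered it in small steps until I felt the fork take the weight. The vertical force went from about −2 N to +3.6 N, so the fork carried roughly 5 to 6 N, well under 20 N. I eased back slightly before opening the fingers.

**Last checks**
- **Fork direction:** it measures 178.4 to 178.7° against my estimate of 178.5° for the front mark, and did not move while I hung the pipette.
- **Pipette:** it hangs upright, with its ring behind the blue fork ends.
- **Surroundings:** the tip box, bottles, beaker and stand look unmoved. The gripper is well clear and touching nothing.

**What disagreed**
- **Fingertip height:** the fingertips are about 35 mm higher than the stated TCP figures give. Because of this, my first attempt to grip the knob closed on top of it, with about 5 N and no visible effect. I corrected for it from then on.
- **Front direction from the side camera:** one circle fit of the foot there was about 3° off, because of hidden edges. I discarded it in favour of the red mark and the holes in the foot, which agreed with each other.

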